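Tighten the press plate in cross order

ROBOT

A 7-joint arm with a two-finger parallel gripper is mounted at the origin on the work surface. World frame = base frame: x ahead of the robot, y to its left, z up, the work surface at z = 0. Lengths are in m, angles in rad, forces in N, time in s.
With the tool pointing down it reaches from about 0.4 to 0.85 m from the base axis. Payload 4.4 kg.
Tool frame: the origin (TCP) lies between the finger pads; the fingertips stand 14 mm ahead of it and the grasp point (between the pads) lies 5 mm behind it (r.finger_overhang is the z of the fingertips in the tool frame, in m); z points along the fingers, y is the direction in which the jaws open and shut (so a half turn about z gives the same grasp; the last joint's range is limited). The gripper opens to 94 mm and grips with 3 to 60 N. Pads are 16 mm wide; open, the fingers measure 119 mm over their backs; the gripper's body (75 mm by 177 mm) begins 78 mm behind the grasp point.
Start: joints at [1.26, 0.628, 0.038, 1.517, -0.027, 0.996, -0.02], TCP at [0.158, -0.631, 0.219] pointing down, gripper open.
Joint ranges: [-3.06, 3.06], [-0.37, 2.12], [-1.25, 1.32], [0.18, 2.47], [-1.1, 4.24], [0.23, 1.98], [-2.94, 2.94]. Speed limits (rad/s): [2.57, 2.57, 3.14, 3.14, 3.14, 3.14, 3.14].

INTERFACE

Orientations are given as a 3x3 rotation matrix whose columns are the frame's x, y, z axes.
In Python, from workcell import observe, imaging, workorder, spotter, r gives the robot as it stands.
- The arm moves only by the tool send_rows, never from a script. Its argument "plan" is a list of rows, each an object of numbers: "dx", "dy", "dz": the shift along the tool's x, y, z in mm; "ax", "ay", "az": the turn, a rotation vector about the tool's x, y, z in degrees; "claw": the gripper command: -1 is fully open, 1 is shut, values between are in proportion. In form: [{"dx": .., "dy": .., "dz": .., "ax": .., "ay": .., "az": .., "claw": ..}, ...]. A call has 1 to 20 rows; each row shifts and turns the commanded pose from where the row before left it, along the tool's axes as they then stand; what a row does not reach is not made up. A row lasts 1/8 s, in which the tool goes at most 62.5 mm and 10.7 degrees, less where a joint would pass 70% of its speed; a pose out of reach is approached as far as the arm can. A call with a gripper value outside its range is refused whole. The fingers move at their own pace and stop on an object; "grip_force" is the grip in N (left out, the last holds). Time passes only in rows, so rows that do not move let the fingers close. It gives the time, the measured TCP pose, the force and the opening at its end, in the units of the state.
- observe(): the state, without advancing time (a new reading comes with each control period).
- imaging.get_image(name): name is "scene" or "top" or "wrist"; returns a dict with "color" (480x640x3 uint8, red, green, blue), "mtx" (3x3 intrinsics, pixels), "R" (3x3) and "t" (3): a world point X has camera coordinates R X + t. Camera axes: x right, y down, z forward; pixel columns grow to the right and rows downward; lengths in m; the calibration is good to about 2 mm. A picture is of the moment at which its call begins. There is no depth.
- workorder.hand_in(): hands the job in, once; it reports no verdict.
Trained networks look in a picture, given as the dict that the camera call returned (one of the last four; its "shot" number tells which), for a name from the list of things; names that differ only in an ending like _2 or _b are one class to them, and where a whole thing is asked for, a point or a joint stands for the part that bears it (a point fixed in the world has none). Each returns a list of dicts, best first, with "score" (0 to 1); they miss things now and then, are a little off and sometimes report something else, mostly with a low value. They report only what shows in the picture. A call takes as long as a camera call.
- spotter.trace(picture, query): "mask" (480x640 bool, what is visible of it) and "rect" ([centre column, centre row, width, height] in pixels, round what is visible of it).
- spotter.mark_of(picture, query): "at" ([column, row] in pixels: a listed point, or the origin of a listed thing).
The state is a dict: "time": time; "q": joint angles; "qd": joint speeds; "tau": joint torques, N m; "position": TCP position; "orientation": TCP orientation; "ft_force": force on the tool from outside, world axes, zero at the start; "wrist_torque": the same for the moment, N m; "finger_gap": finger opening in m.
Only numpy, scipy, OpenCV 4.12 (cv2) and the standard library are available. Lean on these libraries where they do the work, as an engineer would, in place of code of your own. Each camera call takes 0.05 s, during which the arm holds its last target.

TASK

Tighten the four square-headed brass nuts of the wood press clockwise, about half a turn each, until each comes up firm, so that the aluminium plate sits flat on the walnut. Go crosswise: after the first corner do the one diagonally opposite, then the other two. Stop as soon as a nut is firm, for forcing it further wrings its stud, and leave the other things on the bench where they are.

Things in the scene. Friction and masses are not known exactly. Their poses are not given: they have to be found in the camera images.
- press: Fixed screw press: birch base 220 x 170 x 16 mm with a dark walnut blank lying on it and, over the blank, an aluminium plate on four studs. Origin: centre of the base's underside, on the bench; x along the 220 mm side (away from the robot at yaw 0), y along the 170 mm side (left), z up. It cannot move.
- plate: The aluminium pressure plate of the press, 186 x 152 x 8 mm, 0.3 to 0.7 kg, with the four studs through it. Origin: centre of its underside. Springs push it up against the nuts; lying flat on the blank its underside is 46 mm and its top 54 mm above the bench; at the start it floats 1 to 1.6 mm higher.
- nut_a: Brass nut on the near left (x -65, y +50) stud, mm in the press's frame; diagonally opposite to nut_c. Origin: on the stud's axis, centre of the nut's underside (54 mm above the bench when tight); z up. All four nuts alike, from the underside up: round flange 32 mm across, 6 high; neck 20 across, 6 high; square head 24 x 24, 28 high, flats square to the nut's x and y.
- nut_b: Brass nut on the near right (x -65, y -50) stud, mm in the press's frame; diagonally opposite to nut_d. Origin: on the stud's axis, centre of the nut's underside (54 mm above the bench when tight); z up. All four: right-hand thread, 3 mm a turn, clockwise from above tightens and lowers. It comes up firm after 2.2 to 3.1 rad, each its own amount; its heading does not tell.
- nut_c: Brass nut on the far right (x +65, y -50) stud, mm in the press's frame; diagonally opposite to nut_a. Origin: on the stud's axis, centre of the nut's underside (54 mm above the bench when tight); z up. All four: runs with about 0.04 Nm of drag, stays where left, then stops dead; its stud then twists, 2.5 Nm per rad. Firm is 0.15 to 0.45 Nm; over 0.6 Nm wrings the stud.
- nut_d: Brass nut on the far left (x +65, y +50) stud, mm in the press's frame; diagonally opposite to nut_b. Origin: on the stud's axis, centre of the nut's underside (54 mm above the bench when tight); z up. Shape, thread and feel as told at nut_a, nut_b and nut_c.
- stud_a_mark (a point): Point on the rim of the steel collar at the foot of nut_a's stud, 12 mm from the stud's axis, 21 mm above the bench, on any side. It moves round only as the stud twists.
- stud_b_mark (a point): Point on the rim of the steel collar at the foot of nut_b's stud, 12 mm from the stud's axis, 21 mm above the bench, on any side. It moves round only as the stud twists.
- stud_c_mark (a point): Point on the rim of the steel collar at the foot of nut_c's stud, 12 mm from the stud's axis, 21 mm above the bench, on any side. It moves round only as the stud twists.
- stud_d_mark (a point): Point on the rim of the steel collar at the foot of nut_d's stud, 12 mm from the stud's axis, 21 mm above the bench, on any side. It moves round only as the stud twists.
- clamp: Bystander. Aluminium cam clamp gripping two stacked birch boards 160 x 70 mm, 95 mm high in all, fixed. Origin: under the boards' centre.
- caliper: Bystander. Grey plastic digital caliper lying flat, about 190 x 55 x 13 mm, loose. Origin: on the bench, under its middle; x along the beam.
- hinge_block: Bystander. Brass hinge pin block 60 x 32 x 22 mm with three 8 mm pins standing 24 mm out of its top, loose. Origin: centre of its underside.
- template: Bystander. White acrylic template square, an L of 28 mm wide legs, 120 x 120 x 5 mm, lying flat, loose. Origin: underside, centre of the 120 mm square.
- blank: Bystander. Spare walnut box blank 120 x 85 x 35 mm, loose. Origin: centre of its underside.
- glue: Bystander. White glue bottle, 56 mm across, 140 mm high, standing, loose. Origin: centre of its underside.

How it is judged:
On the way, in this order (a step that is already met when the one before it is completed fails the run):
1. a first nut is firm (height (world z) of any of nut_a, nut_b, nut_c, nut_d below 0.0541 m), for 0.2 s.
2. the nut diagonally opposite to it is firm too, the other two not yet (((height (world z) of each of nut_a, nut_c below 0.0541 m and not (height (world z) of nut_b below 0.0541 m) and not (height (world z) of nut_d below 0.0541 m)) or (height (world z) of each of nut_b, nut_d below 0.0541 m and not (height (world z) of nut_a below 0.0541 m) and not (height (world z) of nut_c below 0.0541 m)))), for 0.2 s.
3. a third nut is firm (((height (world z) of each of nut_a, nut_c below 0.0541 m and height (world z) of any of nut_b, nut_d below 0.0541 m) or (height (world z) of each of nut_b, nut_d below 0.0541 m and height (world z) of any of nut_a, nut_c below 0.0541 m))), for 0.2 s.
At the end, for the whole second after the job is handed in: All four nuts are at most 0.1 mm of height (0.21 rad of turn) short of the point where they stop, and at rest; the plate lies on the blank within 0.6 mm and flat within 0.008 rad (height (world z) of each of nut_a, nut_b, nut_c, nut_d below 0.0541 m and height (world z) of plate below 0.0466 m and angle between plate's own z axis and vertical below 0.008 rad and angular speed of each of nut_a, nut_b, nut_c, nut_d below 0.1 rad/s); the robot touches nothing.
It fails at once if two neighbouring nuts are firm while both others are still loose (not cross order) ((height (world z) of each of nut_a, nut_b below 0.0541 m and not (height (world z) of nut_c below 0.0541 m) and not (height (world z) of nut_d below 0.0541 m)) or (height (world z) of each of nut_b, nut_c below 0.0541 m and not (height (world z) of nut_d below 0.0541 m) and not (height (world z) of nut_a below 0.0541 m)) or (height (world z) of each of nut_c, nut_d below 0.0541 m and not (height (world z) of nut_a below 0.0541 m) and not (height (world z) of nut_b below 0.0541 m)) or (height (world z) of each of nut_d, nut_a below 0.0541 m and not (height (world z) of nut_b below 0.0541 m) and not (height (world z) of nut_c below 0.0541 m))).
It fails at once if a nut is overtightened: its stud is twisted by more than about 0.25 rad (0.6 Nm, 3 mm at its mark) (distance of any of stud_a_mark, stud_b_mark, stud_c_mark, stud_d_mark from where it was at the start of the episode above 0.003 m).
It fails at once if a bystander is shifted by more than 20 mm (distance of any of caliper, hinge_block, template, blank, glue from where it was at the start of the episode above 0.02 m).
It fails at once if the gripper or arm presses on the plate with more than 25 N (contact force between any of the fingers, the arm and plate above 25 N).
It also fails if it takes over 72 s, if anything falls off the work surface, if the arm or the gripper's body presses on something with over 40 N, if the wrist force passes 120 N, or if a joint passes its speed limit or range.

## Working session

There is one attempt and no reset: what is moved stays moved. The work goes in short steps, Python scripts to look and compute and a tool call to move; the robot and the scene stay as the last step left them, time stands still between calls to the robot, and variables do not carry over. Pictures are saved under pics/ and viewed, and the job is handed in when it is done.

Besides the shell and the picture viewer there is one more tool, called after "Request:" by a JSON object that holds its "method" and its "body". send_rows: Moves the arm, as the interface text tells. Its arguments: {"type":"object","properties":{"plan":{"type":"array","items":{"type":"object","properties":{"dx":{"type":"number"},"dy":{"type":"number"},"dz":{"type":"number"},"ax":{"type":"number"},"ay":{"type":"number"},"az":{"type":"number"},"claw":{"type":"number"}}}},"grip_force":{"type":"number"}},"required":["plan"]}

```bash
ls; mkdir -p pics; cat > h.py <<'E'
import numpy as np, cv2
from workcell import observe, imaging, workorder, spotter, r
def save(im,name,scale=1.25):
    c=cv2.cvtColor(im["color"],cv2.COLOR_RGB2BGR)
    cv2.imwrite("pics/"+name,cv2.resize(c,None,fx=scale,fy=scale))
def ray(im,px):
    K=im["mtx"];R=np.array(im["R"]);t=np.array(im["t"])
    d=R.T@np.linalg.inv(K)@np.array([px[0],px[1],1.0]);o=-R.T@t
    return o,d
def atz(im,px,z):
    o,d=ray(im,px); return o+d*(z-o[2])/d[2]
def proj(im,X):
    X=np.atleast_2d(X);c=X@np.array(im["R"]).T+np.array(im["t"]);p=c@np.array(im["mtx"]).T
    return p[:,:2]/p[:,2:]
E
cat > a.py <<'E'
from h import *
np.set_printoptions(precision=4,suppress=True)
for n in ["top","scene"]:
    im=imaging.get_image(n); save(im,n+"0.png")
    print(n,"campos",-np.array(im["R"]).T@im["t"], im["mtx"][0][0])
    for q in ["press","nut_a"]:
        for m in spotter.mark_of(im,q)[:6]:
            print(q,m["score"],m["at"],atz(im,m["at"],0 if q=="press" else .055))
print(observe()); print(r.finger_overhang)
E
python3 a.py
```

```text
pics
top campos [ 0.3229 -0.0135  1.3165] 453.9153386776471
press 0.87 [347.7, 238.2] [ 0.5688 -0.0588  0.    ]
press 0.41 [335.6, 259.4] [ 0.5052 -0.0241  0.    ]
press 0.23 [347.9, 236.2] [ 0.5748 -0.0593  0.    ]
nut_a 0.55 [335.0, 257.4] [ 0.5032 -0.0219  0.055 ]
nut_a 0.5 [324.9, 215.7] [0.6227 0.0087 0.055 ]
nut_a 0.45 [367.2, 253.2] [ 0.5166 -0.1119  0.055 ]
nut_a 0.41 [361.1, 207.0] [ 0.6497 -0.0942  0.055 ]
scene campos [1.172  0.5206 0.6987] 447.9291332277452
press 0.93 [302.0, 254.8] [ 0.5593 -0.0725  0.    ]
press 0.26 [305.3, 229.9] [ 0.4778 -0.1368  0.    ]
nut_a 0.71 [302.6, 223.0] [ 0.5156 -0.1097  0.055 ]
nut_a 0.65 [335.0, 233.0] [ 0.4942 -0.0229  0.055 ]
nut_a 0.58 [270.3, 249.3] [ 0.6413 -0.0938  0.055 ]
nut_a 0.52 [305.4, 263.5] [0.6247 0.0006 0.055 ]
{'time': 0.3, 'q': array([ 1.2602,  0.6288,  0.0385,  1.5177, -0.027 ,  0.9963, -0.02  ]), 'qd': array([-0.001 , -0.0004, -0.0004, -0.0022,  0.0004, -0.0023,  0.0006]), 'tau': array([ -0.0012, -54.908 ,   1.1411, -18.6567,  -0.0524,   0.0201,
         0.0001]), 'position': array([ 0.1575, -0.6304,  0.2191]), 'orientation': array([[ 0.9702,  0.2424, -0.0001],
       [ 0.2424, -0.9702,  0.0007],
       [ 0.    , -0.0007, -1.    ]]), 'ft_force': array([-0.8193,  0.8039, -0.3575]), 'wrist_torque': array([ 0.004 , -0.0078, -0.0094]), 'finger_gap': 0.09384879365990877}
0.014
```

View images.

View pics/top0.png

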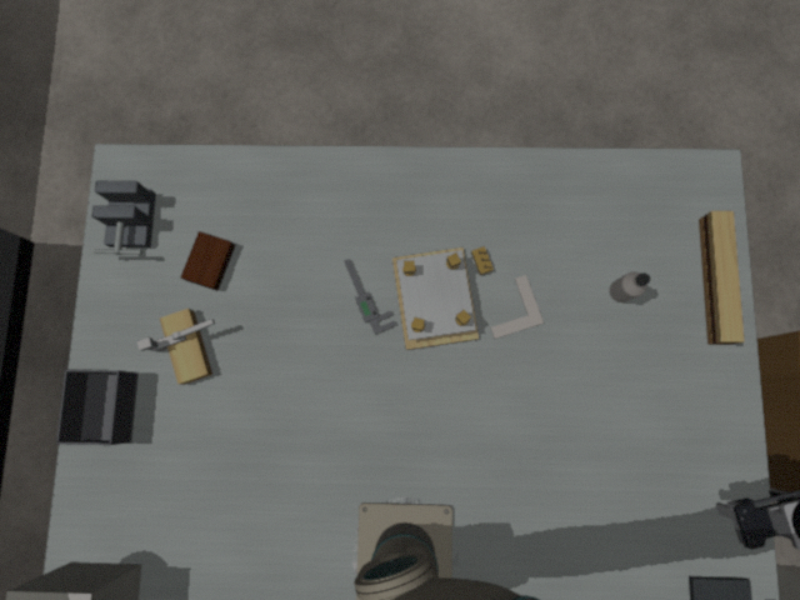

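View pics/scene0.png

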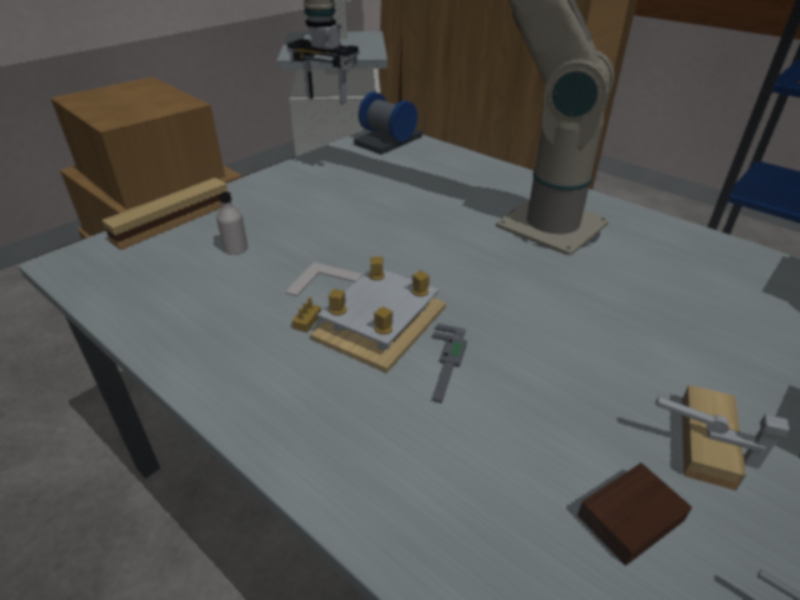

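Request:
{"method": "send_rows", "body": {"plan": [{"dx": 37, "dy": -32, "dz": -9, "claw": -1}, {"dx": 37, "dy": -32, "dz": -9, "claw": -1}, {"dx": 37, "dy": -32, "dz": -9, "claw": -1}, {"dx": 37, "dy": -32, "dz": -9, "claw": -1}, {"dx": 37, "dy": -32, "dz": -9, "claw": -1}, {"dx": 37, "dy": -32, "dz": -9, "claw": -1}, {"dx": 37, "dy": -32, "dz": -9, "claw": -1}, {"dx": 37, "dy": -32, "dz": -9, "claw": -1}, {"dx": 37, "dy": -32, "dz": -9, "claw": -1}, {"dx": 37, "dy": -32, "dz": -9, "claw": -1}, {"dx": 37, "dy": -32, "dz": -9, "claw": -1}, {"dx": 37, "dy": -32, "dz": -9, "claw": -1}, {"dx": 37, "dy": -32, "dz": -9, "claw": -1}, {"dx": 30, "dy": -30, "dz": -5, "claw": -1}, {"claw": -1}, {"claw": -1}], "grip_force": 20}}

```text
$.plan[0]: bad value
```

```bash
cat > b.py <<'E'
from h import *
import sys
np.set_printoptions(precision=4,suppress=True)
n=sys.argv[1]
im=imaging.get_image("wrist"); save(im,n)
print("campos",-np.array(im["R"]).T@im["t"], im["mtx"][0][0]); print(np.array(im["R"]))
for q in ["press","nut_a"]:
    for m in spotter.mark_of(im,q)[:6]:
        print(q,m["score"],m["at"],atz(im,m["at"],0 if q=="press" else .055))
np.savez("wrist_"+n+".npz",**{k:np.array(v) for k,v in im.items()})
o=observe(); print(o)
E
python3 b.py w1.png
```

```text
campos [ 0.2384 -0.6097  0.3831] 348.06427681187824
[[ 0.2416 -0.9704 -0.0013]
 [-0.9297 -0.2319  0.2862]
 [-0.278  -0.0679 -0.9582]]
{'time': 0.45, 'q': array([ 1.2602,  0.6285,  0.0385,  1.5175, -0.027 ,  0.9963, -0.02  ]), 'qd': array([ 0.    , -0.0013,  0.0005, -0.0011,  0.0019,  0.0005,  0.0012]), 'tau': array([ -0.0013, -54.9066,   1.1412, -18.6719,  -0.0524,   0.0173,
         0.0001]), 'position': array([ 0.1576, -0.6306,  0.2194]), 'orientation': array([[ 0.9702,  0.2423, -0.    ],
       [ 0.2423, -0.9702,  0.0001],
       [ 0.    , -0.0001, -1.    ]]), 'ft_force': array([-0.6841, -0.819 , -0.1511]), 'wrist_torque': array([ 0.0445, -0.0135,  0.0361]), 'finger_gap': 0.09395980171447797}
```

Request:
{"method": "send_rows", "body": {"plan": [{"dx": 37, "dy": -32, "dz": -9, "ax": 0, "ay": 0, "az": 0, "claw": -1}, {"dx": 37, "dy": -32, "dz": -9, "ax": 0, "ay": 0, "az": 0, "claw": -1}, {"dx": 37, "dy": -32, "dz": -9, "ax": 0, "ay": 0, "az": 0, "claw": -1}, {"dx": 37, "dy": -32, "dz": -9, "ax": 0, "ay": 0, "az": 0, "claw": -1}, {"dx": 37, "dy": -32, "dz": -9, "ax": 0, "ay": 0, "az": 0, "claw": -1}, {"dx": 37, "dy": -32, "dz": -9, "ax": 0, "ay": 0, "az": 0, "claw": -1}, {"dx": 37, "dy": -32, "dz": -9, "ax": 0, "ay": 0, "az": 0, "claw": -1}, {"dx": 37, "dy": -32, "dz": -9, "ax": 0, "ay": 0, "az": 0, "claw": -1}, {"dx": 37, "dy": -32, "dz": -9, "ax": 0, "ay": 0, "az": 0, "claw": -1}, {"dx": 37, "dy": -32, "dz": -9, "ax": 0, "ay": 0, "az": 0, "claw": -1}, {"dx": 37, "dy": -32, "dz": -9, "ax": 0, "ay": 0, "az": 0, "claw": -1}, {"dx": 37, "dy": -32, "dz": -9, "ax": 0, "ay": 0, "az": 0, "claw": -1}, {"dx": 37, "dy": -32, "dz": -9, "ax": 0, "ay": 0, "az": 0, "claw": -1}, {"dx": 0, "dy": -30, "dz": -5, "ax": 0, "ay": 0, "az": 0, "claw": -1}, {"dx": 0, "dy": 0, "dz": 0, "ax": 0, "ay": 0, "az": 0, "claw": -1}], "grip_force": 20}}

```text
time: 2.33
position: [0.5163, -0.0788, 0.342]
orientation: [[0.969, 0.247, 0.001], [0.247, -0.969, 0.001], [0.001, -0.001, -1.0]]
ft_force: [0.2, -0.4, 0.1]
finger_gap: 0.0943
```

```bash
python3 b.py w2.png
```

```text
campos [ 0.5969 -0.0578  0.5059] 348.06427681187824
[[ 0.2462 -0.9692 -0.0012]
 [-0.9288 -0.2363  0.2853]
 [-0.2768 -0.0691 -0.9584]]
press 0.58 [319.6, 161.2] [ 0.5658 -0.0596  0.    ]
nut_a 0.71 [351.5, 218.4] [ 0.5079 -0.1184  0.055 ]
nut_a 0.66 [361.8, 114.3] [ 0.6359 -0.0957  0.055 ]
nut_a 0.57 [277.6, 211.5] [ 0.4928 -0.0215  0.055 ]
nut_a 0.56 [282.9, 104.9] [ 0.6227 -0.0002  0.055 ]
{'time': 2.475, 'q': array([ 0.1842,  0.3228, -0.1088,  1.69  ,  0.0393,  1.1309, -1.2637]), 'qd': array([ 0.012 ,  0.0049,  0.0044, -0.0018, -0.0039,  0.0008, -0.0024]), 'tau': array([ -0.8126, -40.0233,  -0.8874, -20.2465,  -0.087 ,  -0.0654,
         0.0043]), 'position': array([ 0.5159, -0.0831,  0.3414]), 'orientation': array([[ 0.9707,  0.2404, -0.0001],
       [ 0.2404, -0.9707, -0.0011],
       [-0.0003,  0.0011, -1.    ]]), 'ft_force': array([ 0.0585, -0.3963,  0.9857]), 'wrist_torque': array([-0.0057,  0.056 , -0.0131]), 'finger_gap': 0.09417314211264166}
```

```bash
python3 - <<'E'
from h import *
d=np.load("wrist_w2.png.npz"); c=cv2.cvtColor(d["color"],cv2.COLOR_RGB2BGR)
cv2.imwrite("pics/w2c.png",cv2.resize(c[60:285,200:440],None,fx=2.65,fy=2.65,interpolation=cv2.INTER_CUBIC))
E
```

```text
(no output)
```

View pics/w2c.png

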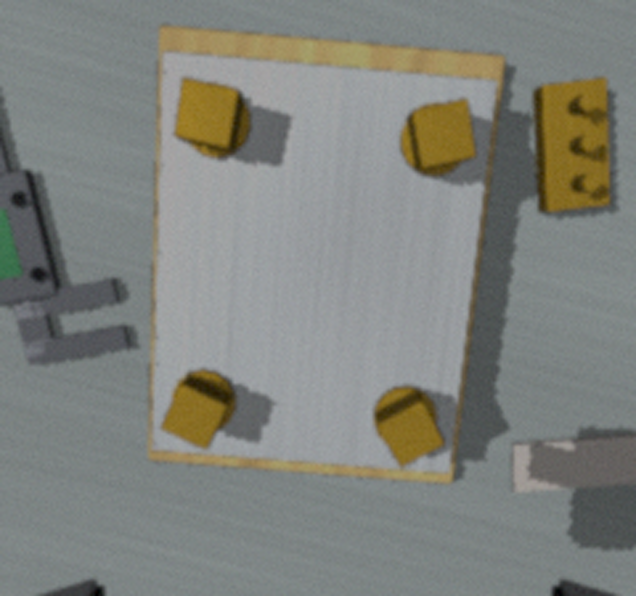

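```bash
cat > fit.py <<'E'
from h import *
import sys
np.set_printoptions(precision=4,suppress=True)
Z=0.0955
def rect(d,cx,cy,half=.03,s=.00025):
    # rectified patch on plane Z; col -> +x world, row -> +y world
    n=int(2*half/s); g=(np.arange(n)+.5)*s-half
    X,Y=np.meshgrid(cx+g,cy+g); P=np.stack([X,Y,np.full_like(X,Z)],-1).reshape(-1,3)
    p=proj(d,P).reshape(n,n,2).astype(np.float32)
    return cv2.remap(d["color"],p[...,0],p[...,1],cv2.INTER_CUBIC)
def fitnut(d,cx,cy,s=.00025):
    im=rect(d,cx,cy).astype(float)
    n=im.shape[0]; half=.03
    # brass-top score: R-B high and bright
    f=im[...,0]-im[...,2]; f=cv2.GaussianBlur(f,(0,0),2)
    lo=np.percentile(f,20); hi=np.percentile(f,97)
    v=np.clip((f-lo)/(hi-lo),0,1)
    g=(np.arange(n)+.5)*s-half; X,Y=np.meshgrid(g,g)
    # maximise contrast: inside mean - ring mean (24mm square vs 28 ring), soft
    from scipy.optimize import minimize
    def sc(p):
        x,y,a=p; c,sn=np.cos(a),np.sin(a)
        u=np.abs((X-x)*c+(Y-y)*sn); w=np.abs(-(X-x)*sn+(Y-y)*c); m=np.maximum(u,w)
        ins=1/(1+np.exp((m-.012)/.0005)); out=1/(1+np.exp((m-.015)/.0005))-ins
        return -(ins*v).sum()/ins.sum()+(out*v).sum()/out.sum()
    best=None
    for a in np.arange(0,np.pi/2,np.pi/18):
        for x0 in (-.006,0,.006):
            for y0 in (-.006,0,.006):
                q=sc((x0,y0,a))
                if best is None or q<best[0]: best=(q,(x0,y0,a))
    o=minimize(sc,best[1],method="Nelder-Mead",options=dict(initial_simplex=[best[1],np.array(best[1])+[.002,0,0],np.array(best[1])+[0,.002,0],np.array(best[1])+[0,0,.1]],xatol=1e-5,fatol=1e-6))
    return o.fun,cx+o.x[0],cy+o.x[1],o.x[2]
def overlay(d,fits,name,box):
    c=cv2.cvtColor(d["color"],cv2.COLOR_RGB2BGR); k=2.65
    r0,r1,c0,c1=box
    c=cv2.resize(c[r0:r1,c0:c1],None,fx=k,fy=k,interpolation=cv2.INTER_CUBIC)
    for (_,x,y,a) in fits:
        q=np.array([[1,1],[1,-1],[-1,-1],[-1,1]])*.012@np.array([[np.cos(a),np.sin(a)],[-np.sin(a),np.cos(a)]])
        P=np.c_[q+[x,y],np.full(4,Z)]
        p=(proj(d,P)-[c0-.5,r0-.5])*k
        cv2.polylines(c,[np.round(p).astype(np.int32)],True,(0,0,255),1)
    cv2.imwrite("pics/"+name,c)
E
python3 - <<'E'
from fit import *
d=dict(np.load("wrist_w2.png.npz"))
F=[]
C={"a":(195+0,415),"b":(411,437),"c":(444,134),"d":(208,115)}
for k,(u,v) in C.items():
    p=atz(d,(u/2.65+200,v/2.65+60),Z); f=fitnut(d,p[0],p[1]); F.append(f); print(k,p[:2],np.array(f),np.degrees(f[3])%90)
overlay(d,F,"w2o.png",(60,285,200,440))
P=np.array([[f[1],f[2]] for f in F]); L=np.array([[-65,50],[-65,-50],[65,-50],[65,50]])/1e3
c=P.mean(0); A=(P-c); th=np.arctan2((L[:,0]*A[:,1]-L[:,1]*A[:,0]).sum(),(L*A).sum()); print("press",c,np.degrees(th))
R=np.array([[np.cos(th),-np.sin(th)],[np.sin(th),np.cos(th)]]); print("resid mm",(A-L@R.T)*1e3); print("model",c+L@R.T)
E
```

```text
a [ 0.4949 -0.0214] [-0.622   0.4947 -0.0204  1.3949] 79.92446396634088
b [ 0.5092 -0.1193] [-0.5919  0.5112 -0.1182  0.7291] 41.77505636203042
c [ 0.6377 -0.0974] [-0.6257  0.6379 -0.097   0.4677] 26.79829356786138
d [ 0.6207 -0.0004] [-0.6358  0.6213  0.0011  0.0373] 2.134610041025405
press [ 0.5663 -0.0586] 9.585061619887922
resid mm [[ 0.8053 -0.237 ]
 [ 0.7182  0.5263]
 [-0.7804  0.0885]
 [-0.7432 -0.3778]]
model [[ 0.4939 -0.0201]
 [ 0.5105 -0.1187]
 [ 0.6387 -0.0971]
 [ 0.6221  0.0015]]
```

View pics/w2o.png

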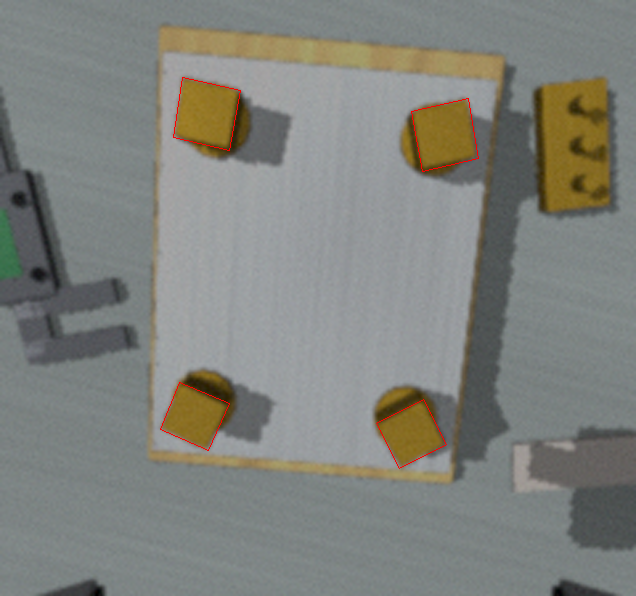

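Request:
{"method": "send_rows", "body": {"plan": [{"dx": 54, "dy": -12, "dz": 0, "ax": 0, "ay": 0, "az": 0, "claw": -1}, {"dx": 54, "dy": -12, "dz": 0, "ax": 0, "ay": 0, "az": 0, "claw": -1}, {"dx": 0, "dy": 0, "dz": 0, "ax": 0, "ay": 0, "az": -10.6, "claw": -1}, {"dx": 0, "dy": 0, "dz": 0, "ax": 0, "ay": 0, "az": -10.6, "claw": -1}, {"dx": 0, "dy": 0, "dz": 0, "ax": 0, "ay": 0, "az": -10.6, "claw": -1}, {"dx": 0, "dy": 0, "dz": 0, "ax": 0, "ay": 0, "az": -10.6, "claw": -1}, {"dx": 0, "dy": 0, "dz": 0, "ax": 0, "ay": 0, "az": -10.6, "claw": -1}, {"dx": 0, "dy": 0, "dz": 0, "ax": 0, "ay": 0, "az": -10.6, "claw": -1}, {"dx": 0, "dy": 0, "dz": 0, "ax": 0, "ay": 0, "az": -10.6, "claw": -1}, {"dx": 0, "dy": 0, "dz": 0, "ax": 0, "ay": 0, "az": -10.6, "claw": -1}, {"dx": 0, "dy": 0, "dz": 0, "ax": 0, "ay": 0, "az": -10.6, "claw": -1}, {"dx": 0, "dy": 0, "dz": 0, "ax": 0, "ay": 0, "az": -10.6, "claw": -1}, {"dx": 0, "dy": 0, "dz": 0, "ax": 0, "ay": 0, "az": -10.6, "claw": -1}, {"dx": 0, "dy": 0, "dz": 0, "ax": 0, "ay": 0, "az": -10.6, "claw": -1}, {"dx": 0, "dy": 0, "dz": 0, "ax": 0, "ay": 0, "az": -10.6, "claw": -1}, {"dx": 0, "dy": 0, "dz": 0, "ax": 0, "ay": 0, "az": -10.6, "claw": -1}, {"dx": 0, "dy": 0, "dz": 0, "ax": 0, "ay": 0, "az": -10.6, "claw": -1}, {"dx": 0, "dy": 0, "dz": 0, "ax": 0, "ay": 0, "az": -10.6, "claw": -1}, {"dx": 0, "dy": 0, "dz": 0, "ax": 0, "ay": 0, "az": -10.6, "claw": -1}, {"dx": 0, "dy": 0, "dz": 0, "ax": 0, "ay": 0, "az": 0, "claw": -1}]}}

```text
time: 4.97
position: [0.6151, -0.0341, 0.3408]
orientation: [[-0.971, -0.241, -0.001], [-0.241, 0.971, -0.0], [0.001, 0.0, -1.0]]
ft_force: [0.0, 0.4, 0.4]
finger_gap: 0.0937
```

```bash
python3 b.py w3.png
cat > c.py <<'E'
from fit import *
import sys
d=dict(np.load("wrist_"+sys.argv[1]+".npz"))
F=[]
for k,p in zip("abcd",[[ 0.4939,-0.0201],[ 0.5105,-0.1187],[ 0.6387,-0.0971],[ 0.6221 , 0.0015]]):
    f=fitnut(d,p[0],p[1]); F.append(f); print(k,np.array(f),np.degrees(f[3])%90)
box=(60,285,200,440)
overlay(d,F,"o_"+sys.argv[1],box)
P=np.array([[f[1],f[2]] for f in F]); L=np.array([[-65,50],[-65,-50],[65,-50],[65,50]])/1e3
c=P.mean(0); A=(P-c); th=np.arctan2((L[:,0]*A[:,1]-L[:,1]*A[:,0]).sum(),(L*A).sum()); print("press",c,np.degrees(th))
R=np.array([[np.cos(th),-np.sin(th)],[np.sin(th),np.cos(th)]]); print("resid mm",(A-L@R.T)*1e3); print("model",c+L@R.T)
E
python3 c.py w3.png
```

```text
campos [ 0.5333 -0.0539  0.5047] 348.06427681187824
[[-0.2402  0.9707  0.0008]
 [ 0.9302  0.2299  0.2861]
 [ 0.2775  0.0695 -0.9582]]
press 0.91 [313.4, 160.5] [ 0.5657 -0.0599  0.    ]
press 0.17 [316.4, 163.1] [ 0.5682 -0.0549  0.    ]
nut_a 0.84 [274.4, 106.3] [ 0.5114 -0.1198  0.055 ]
nut_a 0.79 [349.4, 217.7] [0.6224 0.004  0.055 ]
nut_a 0.73 [357.6, 114.6] [ 0.4963 -0.0197  0.055 ]
nut_a 0.69 [269.2, 212.8] [ 0.6413 -0.1001  0.055 ]
{'time': 5.125, 'q': array([ 0.5137,  0.5993, -0.8969,  1.4265,  0.4702,  1.3396,  1.4101]), 'qd': array([-0.0104, -0.0031, -0.005 , -0.0012,  0.0013,  0.0008,  0.0101]), 'tau': array([  0.2459, -48.528 ,  -9.2363, -19.2747,   0.0284,   0.0813,
        -0.0094]), 'position': array([ 0.6151, -0.033 ,  0.3413]), 'orientation': array([[-0.9704, -0.2415, -0.0003],
       [-0.2415,  0.9704, -0.0004],
       [ 0.0004, -0.0003, -1.    ]]), 'ft_force': array([0.3949, 0.4743, 0.1065]), 'wrist_torque': array([ 0.0767, -0.1285,  0.0168]), 'finger_gap': 0.09406962411373126}
a [-0.6421  0.4936 -0.0207  1.3567] 77.7328800078415
b [-0.5897  0.51   -0.1182  0.7727] 44.2701518253335
c [-0.5965  0.6373 -0.0969  0.4375] 25.067738520549565
d [-0.6267  0.6208  0.0011  0.0448] 2.5671025117707362
press [ 0.5654 -0.0587] 9.594690994906326
resid mm [[ 0.6388 -0.4616]
 [ 0.3339  0.5512]
 [-0.5689  0.2642]
 [-0.4037 -0.3538]]
model [[ 0.493  -0.0202]
 [ 0.5097 -0.1188]
 [ 0.6378 -0.0971]
 [ 0.6212  0.0015]]
```

View pics/o_w3.png

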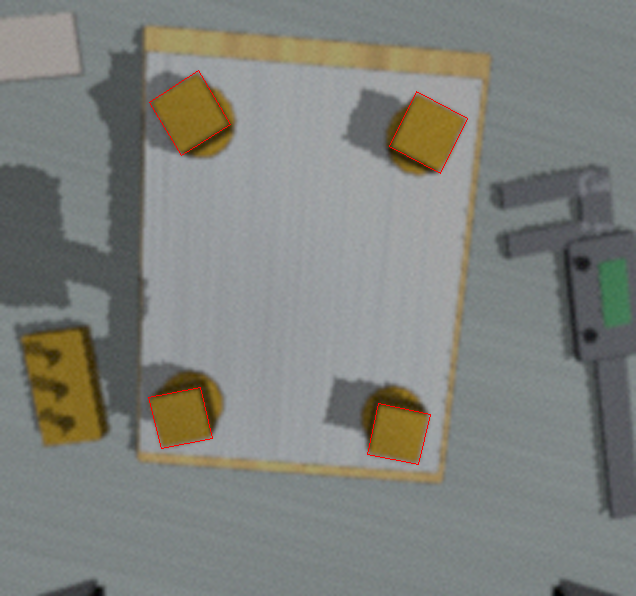

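Request:
{"method": "send_rows", "body": {"plan": [{"dx": 57.5, "dy": 21, "dz": 0, "ax": 0, "ay": 0, "az": 0, "claw": -1}, {"dx": 57.5, "dy": 21, "dz": 0, "ax": 0, "ay": 0, "az": 0, "claw": -1}, {"dx": 0, "dy": 0, "dz": 50, "ax": 0, "ay": 0, "az": 8.4, "claw": -1}, {"dx": 0, "dy": 0, "dz": 50, "ax": 0, "ay": 0, "az": 8.4, "claw": -1}, {"dx": 0, "dy": 0, "dz": 50, "ax": 0, "ay": 0, "az": 8.4, "claw": -1}, {"dx": 0, "dy": 0, "dz": 50, "ax": 0, "ay": 0, "az": 0, "claw": -1}, {"dx": 0, "dy": 0, "dz": 0, "ax": 0, "ay": 0, "az": 0, "claw": -1}, {"dx": 0, "dy": 0, "dz": 0, "ax": 0, "ay": 0, "az": 0, "claw": -1}]}}

```text
time: 6.12
position: [0.4945, -0.0191, 0.143]
orientation: [[-0.982, 0.191, 0.002], [0.191, 0.982, 0.0], [-0.002, 0.001, -1.0]]
ft_force: [1.4, -0.3, 0.4]
finger_gap: 0.0939
```

```bash
cat > s.py <<'E'
from h import *
import sys
np.set_printoptions(precision=4,suppress=True)
T={"a":(.4935,-.0202,78.8),"b":(.5101,-.1188,43.0),"c":(.6383,-.0971,25.9),"d":(.6217,.0015,2.35)}
o=observe(); R=np.array(o["orientation"]); p=np.array(o["position"])
yaw=np.degrees(np.arctan2(R[1,0],R[0,0]))
print("t",o["time"],"pos",p,"yaw %.2f"%yaw,"q",np.array(o["q"]),"tau7 %.4f"%o["tau"][6],"tau",np.array(o["tau"])[[4,5]],"F",np.array(o["ft_force"]),"M",np.array(o["wrist_torque"]),"gap %.4f"%o["finger_gap"], "tilt mrad",R[:2,2]*1e3)
if len(sys.argv)>1 and sys.argv[1] in T:
    x,y,a=T[sys.argv[1]]; z=float(sys.argv[2])
    dl=R.T@(np.array([x,y,z])-p)*1e3
    az=-((a-yaw+45)%90-45)
    print("to go tool mm",dl,"az deg (mod 90)",az)
E
python3 s.py a 0.083
```

```text
t 6.125 pos [ 0.4945 -0.0191  0.143 ] yaw 168.99 q [ 0.4431  0.6035 -0.6845  2.0108  0.5734  0.7231  0.7801] tau7 -0.0076 tau [-0.0164  0.1146] F [ 1.4292 -0.2693  0.4458] M [ 0.0154 -0.1588 -0.0441] gap 0.0939 tilt mrad [2.2348 0.172 ]
to go tool mm [ 0.89   -1.3239 59.9774] az deg (mod 90) 0.1918226877339606
```

Request:
{"method": "send_rows", "body": {"plan": [{"dx": 0.9, "dy": -1.2, "dz": 0, "ax": 0, "ay": 0, "az": 0, "claw": -1}, {"dx": 0, "dy": 0, "dz": 30, "ax": 0, "ay": 0, "az": 0, "claw": -1}, {"dx": 0, "dy": 0, "dz": 30, "ax": 0, "ay": 0, "az": 0, "claw": -1}, {"dx": 0, "dy": 0, "dz": 0, "ax": 0, "ay": 0, "az": 0, "claw": -1}]}}

```text
time: 6.62
position: [0.4918, -0.0208, 0.0815]
orientation: [[-0.982, 0.191, -0.001], [0.191, 0.982, -0.0], [0.001, -0.001, -1.0]]
ft_force: [1.1, 0.1, 0.9]
finger_gap: 0.0937
```

```bash
python3 s.py a 0.083
```

```text
t 6.625 pos [ 0.4918 -0.0208  0.0815] yaw 169.00 q [ 0.3751  0.6919 -0.5854  2.0609  0.6871  0.59    0.6832] tau7 -0.1701 tau [ 0.1546 -0.1396] F [1.1441 0.1481 0.9114] M [ 0.0923 -0.1603  0.0015] gap 0.0937 tilt mrad [-1.1898 -0.4863]
to go tool mm [-1.5692  0.9443 -1.5297] az deg (mod 90) 0.20477791553604163
```

Request:
{"method": "send_rows", "body": {"plan": [{"dx": 0, "dy": 0, "dz": 0, "ax": 0, "ay": 0, "az": 0, "claw": 1}, {"dx": 0, "dy": 0, "dz": 0, "ax": 0, "ay": 0, "az": 0, "claw": 1}, {"dx": 0, "dy": 0, "dz": 0, "ax": 0, "ay": 0, "az": 0, "claw": 1}, {"dx": 0, "dy": 0, "dz": 0, "ax": 0, "ay": 0, "az": 0, "claw": 1}], "grip_force": 20}}

```text
time: 7.12
position: [0.4925, -0.0206, 0.0819]
orientation: [[-0.982, 0.191, 0.001], [0.191, 0.982, -0.0], [-0.001, 0.0, -1.0]]
ft_force: [-0.3, 0.4, 0.5]
finger_gap: 0.0572
```

```bash
python3 s.py a 0.083
```

```text
t 7.125 pos [ 0.4925 -0.0206  0.0819] yaw 169.01 q [ 0.3752  0.6912 -0.5859  2.0607  0.6877  0.589   0.6826] tau7 0.0017 tau [-0.0203  0.0581] F [-0.3288  0.3551  0.4843] M [ 0.0521 -0.1335 -0.0221] gap 0.0572 tilt mrad [ 0.755  -0.1209]
to go tool mm [-0.9484  0.5494 -1.0993] az deg (mod 90) 0.21173061756120148
```

Request:
{"method": "send_rows", "body": {"plan": [{"dx": -0.8, "dy": 0.5, "dz": -1, "ax": 0, "ay": 0, "az": 0, "claw": 1}, {"dx": 0, "dy": 0, "dz": 0, "ax": 0, "ay": 0, "az": 0, "claw": 1}, {"dx": 0, "dy": 0, "dz": 0, "ax": 0, "ay": 0, "az": 0, "claw": 1}, {"dx": 0, "dy": 0, "dz": 0, "ax": 0, "ay": 0, "az": 0, "claw": 1}, {"dx": 0, "dy": 0, "dz": 0, "ax": 0, "ay": 0, "az": 0, "claw": 1}]}}

```text
time: 7.75
position: [0.4929, -0.0206, 0.0825]
orientation: [[-0.982, 0.191, -0.0], [0.191, 0.982, -0.001], [0.0, -0.001, -1.0]]
ft_force: [-0.3, -0.1, 0.5]
finger_gap: 0.0238
```

```bash
python3 s.py a 0.083
```

```text
t 7.75 pos [ 0.4929 -0.0206  0.0825] yaw 169.01 q [ 0.3755  0.6912 -0.5872  2.0581  0.6856  0.593   0.6845] tau7 0.0107 tau [-0.217  -0.3734] F [-0.2789 -0.1272  0.5364] M [-0.3714 -0.1264  0.0055] gap 0.0238 tilt mrad [-0.35   -0.6869]
to go tool mm [-0.4948  0.4546 -0.5315] az deg (mod 90) 0.2093403438167769
```

Request:
{"method": "send_rows", "body": {"plan": [{"dx": 0, "dy": 0, "dz": 0.08, "ax": 0, "ay": 0, "az": 10, "claw": 1}, {"dx": 0, "dy": 0, "dz": 0.08, "ax": 0, "ay": 0, "az": 10, "claw": 1}, {"dx": 0, "dy": 0, "dz": 0.08, "ax": 0, "ay": 0, "az": 10, "claw": 1}, {"dx": 0, "dy": 0, "dz": 0.08, "ax": 0, "ay": 0, "az": 10, "claw": 1}, {"dx": 0, "dy": 0, "dz": 0.08, "ax": 0, "ay": 0, "az": 10, "claw": 1}, {"dx": 0, "dy": 0, "dz": 0.08, "ax": 0, "ay": 0, "az": 10, "claw": 1}]}}

```text
time: 8.5
position: [0.4937, -0.0199, 0.0821]
orientation: [[-0.321, 0.947, 0.001], [0.947, 0.321, 0.0], [-0.0, 0.001, -1.0]]
ft_force: [-0.0, -0.5, 0.2]
finger_gap: 0.0237
```

```bash
python3 s.py a 0.083
```

```text
t 8.5 pos [ 0.4937 -0.0199  0.0821] yaw 108.73 q [ 0.1885  0.6421 -0.3016  2.0631  0.3882  0.4884 -0.0751] tau7 0.9091 tau [0.2325 0.2326] F [-0.0162 -0.4617  0.1559] M [-0.0798 -0.31    0.125 ] gap 0.0237 tilt mrad [1.2851 0.3321]
to go tool mm [-0.2563 -0.2576 -0.8706] az deg (mod 90) 29.93112594981953
```

Request:
{"method": "send_rows", "body": {"plan": [{"dx": 0, "dy": 0, "dz": 0.08, "ax": 0, "ay": 0, "az": 10, "claw": 1}, {"dx": 0, "dy": 0, "dz": 0.08, "ax": 0, "ay": 0, "az": 10, "claw": 1}, {"dx": 0, "dy": 0, "dz": 0.08, "ax": 0, "ay": 0, "az": 10, "claw": 1}, {"dx": 0, "dy": 0, "dz": 0.08, "ax": 0, "ay": 0, "az": 10, "claw": 1}, {"dx": 0, "dy": 0, "dz": 0.08, "ax": 0, "ay": 0, "az": 10, "claw": 1}, {"dx": 0, "dy": 0, "dz": 0.08, "ax": 0, "ay": 0, "az": 8, "claw": 1}, {"dx": 0, "dy": 0, "dz": 0, "ax": 0, "ay": 0, "az": 0, "claw": 1}]}}

```text
time: 9.38
position: [0.4945, -0.0201, 0.0817]
orientation: [[0.628, 0.778, 0.003], [0.778, -0.628, -0.0], [0.001, 0.002, -1.0]]
ft_force: [2.5, -1.5, -2.0]
finger_gap: 0.024
```

```bash
python3 s.py a 0.083
```

```text
t 9.375 pos [ 0.4945 -0.0201  0.0817] yaw 51.12 q [ 0.0058  0.6284 -0.0325  2.0679  0.0459  0.4431 -0.7405] tau7 -0.3042 tau [-0.4528  0.9598] F [ 2.535  -1.4711 -2.0089] M [-0.4992 -0.7697 -0.0132] gap 0.0240 tilt mrad [ 2.826  -0.4748]
to go tool mm [-0.6704 -0.7432 -1.3243] az deg (mod 90) -27.678617655545764
```

Request:
{"method": "send_rows", "body": {"plan": [{"dx": 0, "dy": 0, "dz": 0.03, "ax": 0, "ay": 0, "az": 4, "claw": 1}, {"dx": 0, "dy": 0, "dz": 0.03, "ax": 0, "ay": 0, "az": 4, "claw": 1}, {"dx": 0, "dy": 0, "dz": 0, "ax": 0, "ay": 0, "az": 0, "claw": 1}, {"dx": 0, "dy": 0, "dz": 0, "ax": 0, "ay": 0, "az": 0, "claw": 1}, {"dx": 0, "dy": 0, "dz": 0, "ax": 0, "ay": 0, "az": 0, "claw": 1}]}}

```text
time: 10.0
position: [0.4945, -0.0203, 0.0817]
orientation: [[0.73, 0.683, 0.003], [0.683, -0.73, -0.0], [0.002, 0.002, -1.0]]
ft_force: [5.1, -2.5, -2.6]
finger_gap: 0.0242
```

```bash
python3 s.py a 0.083
```

```text
t 10.0 pos [ 0.4945 -0.0203  0.0817] yaw 43.10 q [-0.0179  0.6288  0.0031  2.0685 -0.004   0.4415 -0.8304] tau7 -0.0307 tau [-0.4144  1.9522] F [ 5.1329 -2.4718 -2.5724] M [-0.6339 -1.431   0.0421] gap 0.0242 tilt mrad [ 2.7949 -0.0418]
to go tool mm [-0.6666 -0.746  -1.3514] az deg (mod 90) -35.70446777013268
```

Request:
{"method": "send_rows", "body": {"plan": [{"dx": 0, "dy": 0, "dz": 0.03, "ax": 0, "ay": 0, "az": 3.5, "claw": 1}, {"dx": 0, "dy": 0, "dz": 0.03, "ax": 0, "ay": 0, "az": 3.5, "claw": 1}, {"dx": 0, "dy": 0, "dz": 0, "ax": 0, "ay": 0, "az": 0, "claw": 1}, {"dx": 0, "dy": 0, "dz": 0, "ax": 0, "ay": 0, "az": 0, "claw": 1}]}}

```text
time: 10.5
position: [0.4945, -0.0203, 0.0816]
orientation: [[0.808, 0.589, 0.003], [0.589, -0.808, -0.0], [0.002, 0.002, -1.0]]
ft_force: [5.5, -1.5, -2.4]
finger_gap: 0.0237
```

```bash
python3 s.py a 0.083
```

```text
t 10.5 pos [ 0.4945 -0.0203  0.0816] yaw 36.09 q [-0.0399  0.6295  0.0353  2.0692 -0.0482  0.4409 -0.9088] tau7 -0.0194 tau [-0.3909  1.9467] F [ 5.4773 -1.5423 -2.3959] M [-0.6285 -1.3597 -0.0152] gap 0.0237 tilt mrad [ 2.7238 -0.1891]
to go tool mm [-0.7097 -0.6418 -1.3908] az deg (mod 90) -42.713864869182714
```

Request:
{"method": "send_rows", "body": {"plan": [{"dx": 0, "dy": 0, "dz": 0.03, "ax": 0, "ay": 0, "az": 3.5, "claw": 1}, {"dx": 0, "dy": 0, "dz": 0.03, "ax": 0, "ay": 0, "az": 3.5, "claw": 1}, {"dx": 0, "dy": 0, "dz": 0, "ax": 0, "ay": 0, "az": 0, "claw": 1}, {"dx": 0, "dy": 0, "dz": 0, "ax": 0, "ay": 0, "az": 0, "claw": 1}]}}

```text
time: 11.0
position: [0.4946, -0.0204, 0.0816]
orientation: [[0.874, 0.487, 0.003], [0.487, -0.874, -0.0], [0.002, 0.002, -1.0]]
ft_force: [4.8, -2.9, -2.3]
finger_gap: 0.0236
```

```bash
python3 s.py a 0.083
```

```text
t 11.0 pos [ 0.4946 -0.0204  0.0816] yaw 29.12 q [-0.0615  0.6305  0.0672  2.0698 -0.0919  0.441  -0.9866] tau7 -0.2040 tau [-0.56    1.9527] F [ 4.798  -2.8928 -2.2519] M [-0.7128 -1.3076  0.2144] gap 0.0236 tilt mrad [ 2.9391 -0.4023]
to go tool mm [-0.8242 -0.6703 -1.3848] az deg (mod 90) 40.32441492130059
```

Request:
{"method": "send_rows", "body": {"plan": [{"dx": 0, "dy": 0, "dz": 0, "ax": 0, "ay": 0, "az": 1, "claw": 1}, {"dx": 0, "dy": 0, "dz": 0, "ax": 0, "ay": 0, "az": 0, "claw": 1}, {"dx": 0, "dy": 0, "dz": 0, "ax": 0, "ay": 0, "az": 0, "claw": 1}]}}

```text
time: 11.38
position: [0.4945, -0.0204, 0.0816]
orientation: [[0.882, 0.472, 0.003], [0.472, -0.882, -0.0], [0.002, 0.002, -1.0]]
ft_force: [5.3, -2.5, -2.7]
finger_gap: 0.0238
```

```bash
python3 s.py a 0.083
```

```text
t 11.375 pos [ 0.4945 -0.0204  0.0816] yaw 28.15 q [-0.0646  0.6308  0.0717  2.0699 -0.098   0.4412 -0.9976] tau7 -0.2853 tau [-0.631   1.9637] F [ 5.3474 -2.4599 -2.6835] M [-0.7061 -1.4475  0.3115] gap 0.0238 tilt mrad [ 2.9   -0.424]
to go tool mm [-0.8356 -0.6265 -1.4006] az deg (mod 90) 39.35250850887755
```

Request:
{"method": "send_rows", "body": {"plan": [{"dx": 0, "dy": 0, "dz": 0, "ax": 0, "ay": 0, "az": -3.5, "claw": 1}, {"dx": 0, "dy": 0, "dz": 0, "ax": 0, "ay": 0, "az": 0, "claw": 1}, {"dx": 0, "dy": 0, "dz": 0, "ax": 0, "ay": 0, "az": 0, "claw": 0}, {"dx": 0, "dy": 0, "dz": 0, "ax": 0, "ay": 0, "az": 0, "claw": 0}, {"dx": 0, "dy": 0, "dz": 0, "ax": 0, "ay": 0, "az": 0, "claw": 0}, {"dx": 0, "dy": 0, "dz": -50, "ax": 0, "ay": 0, "az": 0, "claw": 0}, {"dx": 0, "dy": 0, "dz": 0, "ax": 0, "ay": 0, "az": 0, "claw": 0}]}}

```text
time: 12.25
position: [0.4948, -0.02, 0.1338]
orientation: [[0.852, 0.523, 0.005], [0.523, -0.852, 0.0], [0.004, 0.002, -1.0]]
ft_force: [0.7, -0.7, 0.1]
finger_gap: 0.0469
```

```bash
python3 s.py c 0.13
```

```text
t 12.25 pos [ 0.4948 -0.02    0.1338] yaw 31.53 q [-0.0658  0.538   0.0717  2.0345 -0.0688  0.5664 -0.9668] tau7 -0.0176 tau [-0.0018  0.2536] F [ 0.6578 -0.7259  0.1361] M [ 0.0008 -0.0526 -0.0212] gap 0.0469 tilt mrad [4.9484 0.1797]
to go tool mm [ 81.9826 140.7182   4.4571] az deg (mod 90) 5.63229353403085
```

Request:
{"method": "send_rows", "body": {"plan": [{"dx": 27.2, "dy": 46.8, "dz": 0, "ax": 0, "ay": 0, "az": 0, "claw": 0}, {"dx": 27.2, "dy": 46.8, "dz": 0, "ax": 0, "ay": 0, "az": 0, "claw": 0}, {"dx": 27.2, "dy": 46.8, "dz": 0, "ax": 0, "ay": 0, "az": 0, "claw": 0}, {"dx": 0, "dy": 0, "dz": 0, "ax": 0, "ay": 0, "az": -10.55, "claw": 0}, {"dx": 0, "dy": 0, "dz": 0, "ax": 0, "ay": 0, "az": -10.55, "claw": 0}, {"dx": 0, "dy": 0, "dz": 0, "ax": 0, "ay": 0, "az": -10.55, "claw": 0}, {"dx": 0, "dy": 0, "dz": 0, "ax": 0, "ay": 0, "az": -10.55, "claw": 0}, {"dx": 0, "dy": 0, "dz": 0, "ax": 0, "ay": 0, "az": -10.55, "claw": 0}, {"dx": 0, "dy": 0, "dz": 0, "ax": 0, "ay": 0, "az": -10.55, "claw": 0}, {"dx": 0, "dy": 0, "dz": 0, "ax": 0, "ay": 0, "az": -10.55, "claw": 0}, {"dx": 0, "dy": 0, "dz": 0, "ax": 0, "ay": 0, "az": -10.55, "claw": 0}, {"dx": 0, "dy": 0, "dz": 0, "ax": 0, "ay": 0, "az": 0, "claw": 0}, {"dx": 0, "dy": 0, "dz": 0, "ax": 0, "ay": 0, "az": 0, "claw": 0}, {"dx": 0, "dy": 0, "dz": 0, "ax": 0, "ay": 0, "az": 0, "claw": 0}]}}

```text
time: 14.0
position: [0.6359, -0.097, 0.1312]
orientation: [[-0.436, 0.9, -0.0], [0.9, 0.436, -0.0], [0.0, -0.0, -1.0]]
ft_force: [0.4, 0.3, -0.0]
finger_gap: 0.0473
```

```bash
python3 s.py c 0.083
```

```text
t 14.0 pos [ 0.6359 -0.097   0.1312] yaw 115.84 q [ 0.3102  0.7373 -0.3443  1.613   0.3082  0.8457  0.2935] tau7 -0.0153 tau [-0.0429  0.0418] F [ 0.4364  0.3289 -0.0247] M [-0.0315 -0.1086  0.0045] gap 0.0473 tilt mrad [-0.3382 -0.1154]
to go tool mm [-1.1217  2.1166 48.1568] az deg (mod 90) -0.05971784836700067
```

Request:
{"method": "send_rows", "body": {"plan": [{"dx": -1, "dy": 1.8, "dz": 0, "ax": 0, "ay": 0, "az": 0, "claw": 0}, {"dx": 0, "dy": 0, "dz": 24, "ax": 0, "ay": 0, "az": 0, "claw": 0}, {"dx": 0, "dy": 0, "dz": 24, "ax": 0, "ay": 0, "az": 0, "claw": 0}, {"dx": 0, "dy": 0, "dz": 0, "ax": 0, "ay": 0, "az": 0, "claw": 0}, {"dx": 0, "dy": 0, "dz": 0, "ax": 0, "ay": 0, "az": 0, "claw": 0}]}}

```text
time: 14.62
position: [0.6388, -0.0971, 0.0841]
orientation: [[-0.437, 0.899, 0.001], [0.899, 0.437, -0.0], [-0.001, 0.001, -1.0]]
ft_force: [-1.0, 0.0, 0.5]
finger_gap: 0.0467
```

```bash
python3 s.py c 0.083
```

```text
t 14.625 pos [ 0.6388 -0.0971  0.0841] yaw 115.92 q [ 0.2966  0.7991 -0.3226  1.6359  0.3358  0.7605  0.2726] tau7 -0.0015 tau [-0.0373  0.0692] F [-0.9933  0.0156  0.4842] M [-0.026  -0.1468  0.0138] gap 0.0467 tilt mrad [ 1.2565 -0.028 ]
to go tool mm [ 0.2201 -0.47    1.1289] az deg (mod 90) 0.02135229989849563
```

Request:
{"method": "send_rows", "body": {"plan": [{"dx": 0, "dy": 0, "dz": 0, "ax": 0, "ay": 0, "az": 0, "claw": 1}, {"dx": 0, "dy": 0, "dz": 0, "ax": 0, "ay": 0, "az": 0, "claw": 1}, {"dx": 0, "dy": 0, "dz": 0, "ax": 0, "ay": 0, "az": 0, "claw": 1}, {"dx": 0, "dy": 0, "dz": 0, "ax": 0, "ay": 0, "az": 0, "claw": 1}, {"dx": 0, "dy": 0, "dz": 0, "ax": 0, "ay": 0, "az": 0, "claw": 1}], "grip_force": 20}}

```text
time: 15.25
position: [0.6385, -0.0972, 0.0838]
orientation: [[-0.437, 0.899, 0.001], [0.899, 0.437, -0.0], [-0.0, 0.001, -1.0]]
ft_force: [0.5, 0.0, 3.6]
finger_gap: 0.0235
```

```bash
python3 s.py c 0.083
```

```text
t 15.25 pos [ 0.6385 -0.0972  0.0838] yaw 115.92 q [ 0.2968  0.7993 -0.3225  1.6365  0.3361  0.7599  0.2725] tau7 -0.0008 tau [-0.0341  0.0277] F [0.4714 0.0333 3.5786] M [-0.0107 -0.0562  0.0428] gap 0.0235 tilt mrad [ 0.9527 -0.0731]
to go tool mm [ 0.2034 -0.145   0.8444] az deg (mod 90) 0.023685400816049196
```

Nut c is gripped (gap 23.5 mm); turning the 118° that is certainly free, then stepping.

Request:
{"method": "send_rows", "body": {"plan": [{"dx": 0, "dy": 0, "dz": 0.08, "ax": 0, "ay": 0, "az": 10, "claw": 1}, {"dx": 0, "dy": 0, "dz": 0.08, "ax": 0, "ay": 0, "az": 10, "claw": 1}, {"dx": 0, "dy": 0, "dz": 0.08, "ax": 0, "ay": 0, "az": 10, "claw": 1}, {"dx": 0, "dy": 0, "dz": 0.08, "ax": 0, "ay": 0, "az": 10, "claw": 1}, {"dx": 0, "dy": 0, "dz": 0.08, "ax": 0, "ay": 0, "az": 10, "claw": 1}, {"dx": 0, "dy": 0, "dz": 0.08, "ax": 0, "ay": 0, "az": 10, "claw": 1}, {"dx": 0, "dy": 0, "dz": 0.08, "ax": 0, "ay": 0, "az": 10, "claw": 1}, {"dx": 0, "dy": 0, "dz": 0.08, "ax": 0, "ay": 0, "az": 10, "claw": 1}, {"dx": 0, "dy": 0, "dz": 0.08, "ax": 0, "ay": 0, "az": 10, "claw": 1}, {"dx": 0, "dy": 0, "dz": 0.08, "ax": 0, "ay": 0, "az": 10, "claw": 1}, {"dx": 0, "dy": 0, "dz": 0.08, "ax": 0, "ay": 0, "az": 10, "claw": 1}, {"dx": 0, "dy": 0, "dz": 0.08, "ax": 0, "ay": 0, "az": 10, "claw": 1}, {"dx": 0, "dy": 0, "dz": 0, "ax": 0, "ay": 0, "az": 5, "claw": 1}, {"dx": 0, "dy": 0, "dz": 0, "ax": 0, "ay": 0, "az": 0, "claw": 1}, {"dx": 0, "dy": 0, "dz": 0, "ax": 0, "ay": 0, "az": 0, "claw": 1}, {"dx": 0, "dy": 0, "dz": 0, "ax": 0, "ay": 0, "az": 0, "claw": 1}]}}

```text
time: 17.25
position: [0.6393, -0.0978, 0.0829]
orientation: [[0.988, -0.157, 0.003], [-0.157, -0.988, -0.001], [0.003, 0.0, -1.0]]
ft_force: [2.7, -1.9, 2.9]
finger_gap: 0.0242
```

```bash
python3 s.py c 0.083
```

```text
t 17.25 pos [ 0.6393 -0.0978  0.0829] yaw -9.04 q [-0.0528  0.8012  0.2756  1.6479 -0.2966  0.7311 -1.3639] tau7 -0.0028 tau [-0.1012  1.433 ] F [ 2.719  -1.9483  2.9047] M [-0.4009 -0.9492 -0.0143] gap 0.0242 tilt mrad [ 2.6381 -0.6492]
to go tool mm [-1.095  -0.5045 -0.0998] az deg (mod 90) -34.9392180759874
```

Request:
{"method": "send_rows", "body": {"plan": [{"dx": 0, "dy": 0, "dz": 0.03, "ax": 0, "ay": 0, "az": 3.5, "claw": 1}, {"dx": 0, "dy": 0, "dz": 0.03, "ax": 0, "ay": 0, "az": 3.5, "claw": 1}, {"dx": 0, "dy": 0, "dz": 0, "ax": 0, "ay": 0, "az": 0, "claw": 1}, {"dx": 0, "dy": 0, "dz": 0, "ax": 0, "ay": 0, "az": 0, "claw": 1}]}}

```text
time: 17.75
position: [0.6392, -0.0978, 0.0828]
orientation: [[0.961, -0.276, 0.002], [-0.276, -0.961, -0.001], [0.003, 0.0, -1.0]]
ft_force: [4.4, -2.4, 2.5]
finger_gap: 0.0238
```

```bash
python3 s.py c 0.083
```

```text
t 17.75 pos [ 0.6392 -0.0978  0.0828] yaw -16.02 q [-0.072   0.8058  0.3092  1.6486 -0.3322  0.7367 -1.4551] tau7 0.0071 tau [-0.1144  1.9186] F [ 4.3594 -2.3587  2.53  ] M [-0.5808 -1.1783  0.0035] gap 0.0238 tilt mrad [ 2.4359 -0.7708]
to go tool mm [-1.0614 -0.4166 -0.1808] az deg (mod 90) -41.92236761200111
```

Request:
{"method": "send_rows", "body": {"plan": [{"dx": 0, "dy": 0, "dz": 0.03, "ax": 0, "ay": 0, "az": 3.5, "claw": 1}, {"dx": 0, "dy": 0, "dz": 0.03, "ax": 0, "ay": 0, "az": 3.5, "claw": 1}, {"dx": 0, "dy": 0, "dz": 0, "ax": 0, "ay": 0, "az": 0, "claw": 1}, {"dx": 0, "dy": 0, "dz": 0, "ax": 0, "ay": 0, "az": 0, "claw": 1}]}}

```text
time: 18.25
position: [0.6391, -0.0978, 0.0827]
orientation: [[0.92, -0.391, 0.002], [-0.391, -0.92, -0.001], [0.002, -0.0, -1.0]]
ft_force: [4.2, -2.6, 4.0]
finger_gap: 0.024
```

```bash
python3 s.py c 0.083
```

```text
t 18.25 pos [ 0.6391 -0.0978  0.0827] yaw -23.04 q [-0.091   0.811   0.3428  1.6493 -0.3677  0.7431 -1.547 ] tau7 0.0035 tau [-0.0954  1.9068] F [ 4.1856 -2.5639  4.0272] M [-0.6017 -1.1688 -0.0022] gap 0.0240 tilt mrad [ 2.2975 -0.8413]
to go tool mm [-1.0486 -0.3486 -0.2584] az deg (mod 90) 41.0642878877387
```

Request:
{"method": "send_rows", "body": {"plan": [{"dx": 0, "dy": 0, "dz": 0.03, "ax": 0, "ay": 0, "az": 3.5, "claw": 1}, {"dx": 0, "dy": 0, "dz": 0.03, "ax": 0, "ay": 0, "az": 3.5, "claw": 1}, {"dx": 0, "dy": 0, "dz": 0, "ax": 0, "ay": 0, "az": 0, "claw": 1}, {"dx": 0, "dy": 0, "dz": 0, "ax": 0, "ay": 0, "az": 0, "claw": 1}]}}

```text
time: 18.75
position: [0.6391, -0.0979, 0.0827]
orientation: [[0.866, -0.501, 0.002], [-0.501, -0.866, -0.001], [0.002, -0.0, -1.0]]
ft_force: [4.0, -2.2, 4.2]
finger_gap: 0.0238
```

```bash
python3 s.py c 0.083
```

```text
t 18.75 pos [ 0.6391 -0.0979  0.0827] yaw -30.04 q [-0.1096  0.8166  0.3762  1.65   -0.4028  0.7502 -1.6391] tau7 0.0019 tau [-0.074   1.9092] F [ 3.9931 -2.2463  4.1801] M [-0.5896 -1.2147  0.002 ] gap 0.0238 tilt mrad [ 2.1735 -0.8946]
to go tool mm [-1.0719 -0.3287 -0.3274] az deg (mod 90) 34.05625466431691
```

Request:
{"method": "send_rows", "body": {"plan": [{"dx": 0, "dy": 0, "dz": 0.03, "ax": 0, "ay": 0, "az": 3.5, "claw": 1}, {"dx": 0, "dy": 0, "dz": 0.03, "ax": 0, "ay": 0, "az": 3.5, "claw": 1}, {"dx": 0, "dy": 0, "dz": 0, "ax": 0, "ay": 0, "az": 0, "claw": 1}, {"dx": 0, "dy": 0, "dz": 0, "ax": 0, "ay": 0, "az": 0, "claw": 1}]}}

```text
time: 19.25
position: [0.6391, -0.0979, 0.0826]
orientation: [[0.798, -0.602, 0.002], [-0.602, -0.798, -0.001], [0.002, -0.001, -1.0]]
ft_force: [4.8, -2.7, 4.8]
finger_gap: 0.024
```

```bash
python3 s.py c 0.083; python3 - <<'E'
from h import *
im=imaging.get_image("wrist"); save(im,"w4.png")
E
```

```text
t 19.25 pos [ 0.6391 -0.0979  0.0826] yaw -37.04 q [-0.1281  0.8227  0.4095  1.6506 -0.4375  0.758  -1.7316] tau7 0.0014 tau [-0.0536  1.9086] F [ 4.7832 -2.7224  4.8235] M [-0.6367 -1.1094  0.0354] gap 0.0240 tilt mrad [ 2.2333 -0.9612]
to go tool mm [-1.1285 -0.2027 -0.358 ] az deg (mod 90) 27.055107144676555
```

View pics/w4.png

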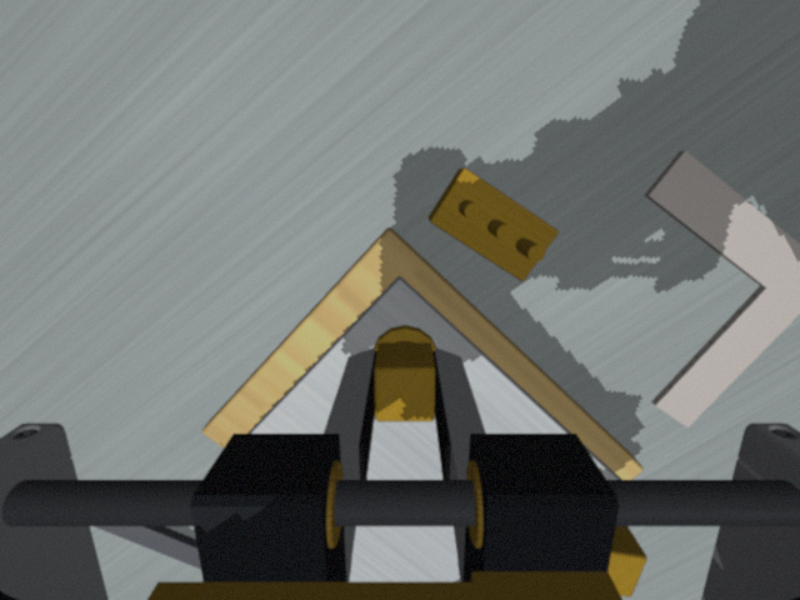

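Request:
{"method": "send_rows", "body": {"plan": [{"dx": 0, "dy": 0, "dz": 0.03, "ax": 0, "ay": 0, "az": 3.5, "claw": 1}, {"dx": 0, "dy": 0, "dz": 0.03, "ax": 0, "ay": 0, "az": 3.5, "claw": 1}, {"dx": 0, "dy": 0, "dz": 0, "ax": 0, "ay": 0, "az": 0, "claw": 1}, {"dx": 0, "dy": 0, "dz": 0, "ax": 0, "ay": 0, "az": 0, "claw": 1}]}}

```text
time: 19.8
position: [0.639, -0.0981, 0.0826]
orientation: [[0.719, -0.695, 0.002], [-0.695, -0.719, -0.001], [0.002, -0.001, -1.0]]
ft_force: [5.0, -3.0, 4.1]
finger_gap: 0.0238
```

```bash
python3 s.py c 0.083
```

```text
t 19.8 pos [ 0.639  -0.0981  0.0826] yaw -44.02 q [-0.1462  0.8293  0.4426  1.6512 -0.4716  0.7667 -1.8243] tau7 -0.1530 tau [-0.173  1.939] F [ 5.0194 -3.0496  4.1116] M [-0.6374 -1.1566  0.1462] gap 0.0238 tilt mrad [ 2.1393 -1.1259]
to go tool mm [-1.1958 -0.1754 -0.3845] az deg (mod 90) 20.079082612938095
```

Request:
{"method": "send_rows", "body": {"plan": [{"dx": 0, "dy": 0, "dz": 0, "ax": 0, "ay": 0, "az": 2.5, "claw": 1}, {"dx": 0, "dy": 0, "dz": 0, "ax": 0, "ay": 0, "az": 0, "claw": 1}, {"dx": 0, "dy": 0, "dz": 0, "ax": 0, "ay": 0, "az": 0, "claw": 1}, {"dx": 0, "dy": 0, "dz": 0, "ax": 0, "ay": 0, "az": 0, "claw": 1}]}}

```text
time: 20.3
position: [0.639, -0.098, 0.0826]
orientation: [[0.688, -0.725, 0.002], [-0.725, -0.688, -0.001], [0.002, -0.001, -1.0]]
ft_force: [4.5, -2.6, 4.6]
finger_gap: 0.0235
```

```bash
python3 s.py c 0.083
```

```text
t 20.3 pos [ 0.639  -0.098   0.0826] yaw -46.49 q [-0.1526  0.8317  0.4543  1.6514 -0.4835  0.77   -1.8574] tau7 -0.2542 tau [-0.2438  1.9334] F [ 4.5484 -2.5916  4.5701] M [-0.6891 -1.1894  0.2715] gap 0.0235 tilt mrad [ 2.1267 -1.1324]
to go tool mm [-1.1542 -0.0786 -0.3791] az deg (mod 90) 17.606385001492526
```

Request:
{"method": "send_rows", "body": {"plan": [{"dx": 0, "dy": 0, "dz": 0, "ax": 0, "ay": 0, "az": -4, "claw": 1}, {"dx": 0, "dy": 0, "dz": 0, "ax": 0, "ay": 0, "az": 0, "claw": 1}, {"dx": 0, "dy": 0, "dz": 0, "ax": 0, "ay": 0, "az": 0, "claw": 0}, {"dx": 0, "dy": 0, "dz": 0, "ax": 0, "ay": 0, "az": 0, "claw": 0}, {"dx": 0, "dy": 0, "dz": 0, "ax": 0, "ay": 0, "az": 0, "claw": 0}, {"dx": 0, "dy": 0, "dz": -50, "ax": 0, "ay": 0, "az": 0, "claw": 0}, {"dx": 0, "dy": 0, "dz": 0, "ax": 0, "ay": 0, "az": 0, "claw": 0}]}}

```text
time: 21.18
position: [0.6401, -0.098, 0.1353]
orientation: [[0.736, -0.676, 0.006], [-0.676, -0.736, -0.001], [0.005, -0.003, -1.0]]
ft_force: [-0.5, 0.4, -0.4]
finger_gap: 0.0472
```

```bash
python3 s.py b 0.13
```

```text
t 21.175 pos [ 0.6401 -0.098   0.1353] yaw -42.57 q [-0.1639  0.7636  0.474   1.6191 -0.4302  0.8585 -1.8333] tau7 -0.0725 tau [0.0634 0.2006] F [-0.486   0.4371 -0.3813] M [ 0.0233 -0.0028  0.0271] gap 0.0472 tilt mrad [ 5.5122 -1.0746]
to go tool mm [-81.686  103.2827   4.5615] az deg (mod 90) 4.429508462040701
```

Request:
{"method": "send_rows", "body": {"plan": [{"dx": -27.2, "dy": 34.4, "dz": 0, "ax": 0, "ay": 0, "az": 0, "claw": 0}, {"dx": -27.2, "dy": 34.4, "dz": 0, "ax": 0, "ay": 0, "az": 0, "claw": 0}, {"dx": -27.2, "dy": 34.4, "dz": 0, "ax": 0, "ay": 0, "az": 0, "claw": 0}, {"dx": 0, "dy": 0, "dz": 0, "ax": 0, "ay": 0, "az": -10.33, "claw": 0}, {"dx": 0, "dy": 0, "dz": 0, "ax": 0, "ay": 0, "az": -10.33, "claw": 0}, {"dx": 0, "dy": 0, "dz": 0, "ax": 0, "ay": 0, "az": -10.33, "claw": 0}, {"dx": 0, "dy": 0, "dz": 0, "ax": 0, "ay": 0, "az": -10.33, "claw": 0}, {"dx": 0, "dy": 0, "dz": 0, "ax": 0, "ay": 0, "az": -10.33, "claw": 0}, {"dx": 0, "dy": 0, "dz": 0, "ax": 0, "ay": 0, "az": -10.33, "claw": 0}, {"dx": 0, "dy": 0, "dz": 0, "ax": 0, "ay": 0, "az": -10.33, "claw": 0}, {"dx": 0, "dy": 0, "dz": 0, "ax": 0, "ay": 0, "az": -10.33, "claw": 0}, {"dx": 0, "dy": 0, "dz": 0, "ax": 0, "ay": 0, "az": -10.33, "claw": 0}, {"dx": 0, "dy": 0, "dz": 0, "ax": 0, "ay": 0, "az": -10.33, "claw": 0}, {"dx": 0, "dy": 0, "dz": 0, "ax": 0, "ay": 0, "az": -10.33, "claw": 0}, {"dx": 0, "dy": 0, "dz": 0, "ax": 0, "ay": 0, "az": -10.33, "claw": 0}, {"dx": 0, "dy": 0, "dz": 0, "ax": 0, "ay": 0, "az": -10.33, "claw": 0}, {"dx": 0, "dy": 0, "dz": 0, "ax": 0, "ay": 0, "az": -10.33, "claw": 0}, {"dx": 0, "dy": 0, "dz": 0, "ax": 0, "ay": 0, "az": -10.33, "claw": 0}, {"dx": 0, "dy": 0, "dz": 0, "ax": 0, "ay": 0, "az": -10.33, "claw": 0}, {"dx": 0, "dy": 0, "dz": 0, "ax": 0, "ay": 0, "az": -10.33, "claw": 0}]}}

```text
time: 23.68
position: [0.5072, -0.1176, 0.1313]
orientation: [[-0.687, 0.726, -0.002], [0.726, 0.687, 0.001], [0.002, -0.001, -1.0]]
ft_force: [0.2, -0.2, -0.7]
finger_gap: 0.0466
```

Request:
{"method": "send_rows", "body": {"plan": [{"dx": 0, "dy": 0, "dz": 0, "ax": 0, "ay": 0, "az": 0, "claw": 0}, {"dx": 0, "dy": 0, "dz": 0, "ax": 0, "ay": 0, "az": 0, "claw": 0}, {"dx": 0, "dy": 0, "dz": 0, "ax": 0, "ay": 0, "az": 0, "claw": 0}]}}

```text
time: 24.05
position: [0.5081, -0.1179, 0.132]
orientation: [[-0.681, 0.732, -0.0], [0.732, 0.681, -0.0], [0.0, -0.0, -1.0]]
ft_force: [-0.3, 0.1, -0.6]
finger_gap: 0.0467
```

```bash
sed -i 's/"b":(.5101,-.1188/"b":(.5108,-.1191/; s/"d":(.6217,.0015/"d":(.6224,.0012/' s.py; python3 s.py b 0.083
```

```text
t 24.05 pos [ 0.5081 -0.1179  0.132 ] yaw 132.95 q [ 0.4618  0.601  -0.4286  1.9525  0.3887  0.6691  0.5402] tau7 -0.0139 tau [-0.0311  0.0569] F [-0.2832  0.1248 -0.5869] M [-0.0245 -0.1175  0.0077] gap 0.0467 tilt mrad [-0.283  -0.0377]
to go tool mm [-2.747   1.1913 48.985 ] az deg (mod 90) -0.04559357871622183
```

Request:
{"method": "send_rows", "body": {"plan": [{"dx": -2.6, "dy": 1.1, "dz": 0, "ax": 0, "ay": 0, "az": 0, "claw": 0}, {"dx": 0, "dy": 0, "dz": 24.5, "ax": 0, "ay": 0, "az": 0, "claw": 0}, {"dx": 0, "dy": 0, "dz": 24, "ax": 0, "ay": 0, "az": 0, "claw": 0}, {"dx": 0, "dy": 0, "dz": 0, "ax": 0, "ay": 0, "az": 0, "claw": 0}, {"dx": 0, "dy": 0, "dz": 0, "ax": 0, "ay": 0, "az": 0, "claw": 0}]}}

```text
time: 24.68
position: [0.5114, -0.1191, 0.0842]
orientation: [[-0.682, 0.731, 0.001], [0.731, 0.682, -0.0], [-0.001, 0.001, -1.0]]
ft_force: [0.3, 0.1, 0.0]
finger_gap: 0.0465
```

```bash
python3 s.py b 0.083
```

```text
t 24.675 pos [ 0.5114 -0.1191  0.0842] yaw 133.03 q [ 0.4254  0.677  -0.3773  1.9779  0.4446  0.5663  0.4948] tau7 -0.0014 tau [-0.0232  0.0736] F [0.2648 0.0608 0.0115] M [-0.0206 -0.1428  0.0371] gap 0.0465 tilt mrad [ 0.9511 -0.0933]
to go tool mm [ 0.3929 -0.4236  1.212 ] az deg (mod 90) 0.03259846203425809
```

Request:
{"method": "send_rows", "body": {"plan": [{"dx": 0, "dy": 0, "dz": 0, "ax": 0, "ay": 0, "az": 0, "claw": 1}, {"dx": 0, "dy": 0, "dz": 0, "ax": 0, "ay": 0, "az": 0, "claw": 1}, {"dx": 0, "dy": 0, "dz": 0, "ax": 0, "ay": 0, "az": 0, "claw": 1}, {"dx": 0, "dy": 0, "dz": 0, "ax": 0, "ay": 0, "az": 0, "claw": 1}, {"dx": 0, "dy": 0, "dz": 0, "ax": 0, "ay": 0, "az": 0, "claw": 1}], "grip_force": 20}}

```text
time: 25.3
position: [0.5109, -0.1195, 0.084]
orientation: [[-0.682, 0.731, 0.0], [0.731, 0.682, -0.001], [-0.001, -0.0, -1.0]]
ft_force: [-1.5, -0.7, 5.8]
finger_gap: 0.0239
```

```bash
python3 s.py b 0.083
```

```text
t 25.3 pos [ 0.5109 -0.1195  0.084 ] yaw 133.02 q [ 0.4256  0.6771 -0.3767  1.9786  0.4452  0.566   0.4946] tau7 -0.0113 tau [-0.1404 -0.4619] F [-1.5298 -0.6619  5.8372] M [-0.2026  0.199   0.0286] gap 0.0239 tilt mrad [ 0.3102 -0.5486]
to go tool mm [0.3257 0.2265 0.982 ] az deg (mod 90) 0.02488190028989834
```

Request:
{"method": "send_rows", "body": {"plan": [{"dx": 0, "dy": 0, "dz": 0.08, "ax": 0, "ay": 0, "az": 10, "claw": 1}, {"dx": 0, "dy": 0, "dz": 0.08, "ax": 0, "ay": 0, "az": 10, "claw": 1}, {"dx": 0, "dy": 0, "dz": 0.08, "ax": 0, "ay": 0, "az": 10, "claw": 1}, {"dx": 0, "dy": 0, "dz": 0.08, "ax": 0, "ay": 0, "az": 10, "claw": 1}, {"dx": 0, "dy": 0, "dz": 0.08, "ax": 0, "ay": 0, "az": 10, "claw": 1}, {"dx": 0, "dy": 0, "dz": 0.08, "ax": 0, "ay": 0, "az": 10, "claw": 1}, {"dx": 0, "dy": 0, "dz": 0.08, "ax": 0, "ay": 0, "az": 10, "claw": 1}, {"dx": 0, "dy": 0, "dz": 0.08, "ax": 0, "ay": 0, "az": 10, "claw": 1}, {"dx": 0, "dy": 0, "dz": 0.08, "ax": 0, "ay": 0, "az": 10, "claw": 1}, {"dx": 0, "dy": 0, "dz": 0.08, "ax": 0, "ay": 0, "az": 10, "claw": 1}, {"dx": 0, "dy": 0, "dz": 0.08, "ax": 0, "ay": 0, "az": 10, "claw": 1}, {"dx": 0, "dy": 0, "dz": 0.08, "ax": 0, "ay": 0, "az": 10, "claw": 1}, {"dx": 0, "dy": 0, "dz": 0, "ax": 0, "ay": 0, "az": 5, "claw": 1}, {"dx": 0, "dy": 0, "dz": 0, "ax": 0, "ay": 0, "az": 0, "claw": 1}, {"dx": 0, "dy": 0, "dz": 0, "ax": 0, "ay": 0, "az": 0, "claw": 1}, {"dx": 0, "dy": 0, "dz": 0, "ax": 0, "ay": 0, "az": 0, "claw": 1}]}}

```text
time: 27.3
position: [0.5109, -0.1197, 0.083]
orientation: [[0.99, 0.14, 0.001], [0.14, -0.99, -0.001], [0.0, 0.001, -1.0]]
ft_force: [-1.2, -1.3, 5.4]
finger_gap: 0.0235
```

```bash
python3 s.py b 0.083
```

```text
t 27.3 pos [ 0.5109 -0.1197  0.083 ] yaw 8.02 q [ 0.0336  0.6663  0.2154  1.9906 -0.2723  0.5112 -0.988 ] tau7 -0.0138 tau [-0.3261 -0.3266] F [-1.1742 -1.3355  5.3863] M [-0.2961  0.3303 -0.0013] gap 0.0235 tilt mrad [ 0.5282 -0.6312]
to go tool mm [ 0.0057 -0.5938 -0.0167] az deg (mod 90) -34.97525044010351
```

Request:
{"method": "send_rows", "body": {"plan": [{"dx": 0, "dy": 0, "dz": 0.05, "ax": 0, "ay": 0, "az": 3.5, "claw": 1}, {"dx": 0, "dy": 0, "dz": 0.05, "ax": 0, "ay": 0, "az": 3.5, "claw": 1}, {"dx": 0, "dy": 0, "dz": 0, "ax": 0, "ay": 0, "az": 0, "claw": 1}, {"dx": 0, "dy": 0, "dz": 0, "ax": 0, "ay": 0, "az": 0, "claw": 1}]}}

```text
time: 27.8
position: [0.5109, -0.1197, 0.083]
orientation: [[1.0, 0.018, 0.001], [0.018, -1.0, -0.001], [0.001, 0.001, -1.0]]
ft_force: [-1.1, -1.5, 6.0]
finger_gap: 0.024
```

```bash
python3 s.py b 0.083
```

```text
t 27.8 pos [ 0.5109 -0.1197  0.083 ] yaw 1.03 q [ 0.012   0.67    0.2485  1.9913 -0.3137  0.516  -1.0696] tau7 -0.0216 tau [-0.3464 -0.3573] F [-1.1263 -1.5489  5.9673] M [-0.2684  0.3908 -0.0277] gap 0.0240 tilt mrad [ 0.5806 -0.6112]
to go tool mm [-0.0721 -0.5563 -0.0457] az deg (mod 90) -41.972874739517636
```

Request:
{"method": "send_rows", "body": {"plan": [{"dx": 0, "dy": 0, "dz": 0.05, "ax": 0, "ay": 0, "az": 3.5, "claw": 1}, {"dx": 0, "dy": 0, "dz": 0.05, "ax": 0, "ay": 0, "az": 3.5, "claw": 1}, {"dx": 0, "dy": 0, "dz": 0, "ax": 0, "ay": 0, "az": 0, "claw": 1}, {"dx": 0, "dy": 0, "dz": 0, "ax": 0, "ay": 0, "az": 0, "claw": 1}]}}

```text
time: 28.3
position: [0.5109, -0.1196, 0.0829]
orientation: [[0.995, -0.103, 0.001], [-0.103, -0.995, -0.001], [0.001, 0.001, -1.0]]
ft_force: [-1.5, -1.1, 6.7]
finger_gap: 0.024
```

```bash
python3 s.py b 0.083
```

```text
t 28.3 pos [ 0.5109 -0.1196  0.0829] yaw -5.94 q [-0.0095  0.6742  0.2816  1.992  -0.3545  0.5215 -1.1513] tau7 -0.1363 tau [-0.4704 -0.389 ] F [-1.5085 -1.0699  6.7466] M [-0.2951  0.4107  0.1593] gap 0.0240 tilt mrad [ 0.5046 -0.6515]
to go tool mm [-0.1143 -0.5242 -0.1445] az deg (mod 90) 41.05945679958478
```

Request:
{"method": "send_rows", "body": {"plan": [{"dx": 0, "dy": 0, "dz": 0, "ax": 0, "ay": 0, "az": 2.5, "claw": 1}, {"dx": 0, "dy": 0, "dz": 0, "ax": 0, "ay": 0, "az": 0, "claw": 1}, {"dx": 0, "dy": 0, "dz": 0, "ax": 0, "ay": 0, "az": 0, "claw": 1}, {"dx": 0, "dy": 0, "dz": 0, "ax": 0, "ay": 0, "az": 0, "claw": 1}]}}

```text
time: 28.8
position: [0.5109, -0.1196, 0.0829]
orientation: [[0.989, -0.146, 0.0], [-0.146, -0.989, -0.001], [0.001, 0.001, -1.0]]
ft_force: [-2.0, -0.6, 6.5]
finger_gap: 0.0239
```

```bash
python3 s.py b 0.083
```

```text
t 28.8 pos [ 0.5109 -0.1196  0.0829] yaw -8.41 q [-0.0171  0.6758  0.2933  1.9922 -0.3688  0.5238 -1.1805] tau7 -0.2317 tau [-0.5621 -0.3889] F [-1.9991 -0.5539  6.5294] M [-0.2739  0.4336  0.2441] gap 0.0239 tilt mrad [ 0.4874 -0.6546]
to go tool mm [-0.1407 -0.5267 -0.1262] az deg (mod 90) 38.58530911362078
```

Request:
{"method": "send_rows", "body": {"plan": [{"dx": 0, "dy": 0, "dz": 0, "ax": 0, "ay": 0, "az": -4, "claw": 1}, {"dx": 0, "dy": 0, "dz": 0, "ax": 0, "ay": 0, "az": 0, "claw": 1}, {"dx": 0, "dy": 0, "dz": 0, "ax": 0, "ay": 0, "az": 0, "claw": 0}, {"dx": 0, "dy": 0, "dz": 0, "ax": 0, "ay": 0, "az": 0, "claw": 0}, {"dx": 0, "dy": 0, "dz": 0, "ax": 0, "ay": 0, "az": 0, "claw": 0}, {"dx": 0, "dy": 0, "dz": -50, "ax": 0, "ay": 0, "az": 0, "claw": 0}, {"dx": 0, "dy": 0, "dz": 0, "ax": 0, "ay": 0, "az": 0, "claw": 0}]}}

```text
time: 29.68
position: [0.513, -0.1199, 0.135]
orientation: [[0.997, -0.078, 0.006], [-0.078, -0.997, -0.001], [0.006, 0.001, -1.0]]
ft_force: [-0.0, -0.6, 0.3]
finger_gap: 0.0472
```

```bash
python3 s.py d 0.13
```

```text
t 29.675 pos [ 0.513  -0.1199  0.135 ] yaw -4.46 q [-0.0429  0.5919  0.328   1.9568 -0.308   0.6347 -1.1667] tau7 -0.0834 tau [0.0694 0.2298] F [-0.0137 -0.6497  0.3386] M [0.0242 0.0275 0.0033] gap 0.0472 tilt mrad [ 5.872  -1.3633]
to go tool mm [  99.5836 -129.2286    5.4566] az deg (mod 90) -6.813585828245152
```

Request:
{"method": "send_rows", "body": {"plan": [{"dx": 33.2, "dy": -43.1, "dz": 0, "ax": 0, "ay": 0, "az": 0, "claw": 0}, {"dx": 33.2, "dy": -43.1, "dz": 0, "ax": 0, "ay": 0, "az": 0, "claw": 0}, {"dx": 33.2, "dy": -43.1, "dz": 0, "ax": 0, "ay": 0, "az": 0, "claw": 0}, {"dx": 0, "dy": 0, "dz": 0, "ax": 0, "ay": 0, "az": -9.68, "claw": 0}, {"dx": 0, "dy": 0, "dz": 0, "ax": 0, "ay": 0, "az": -9.68, "claw": 0}, {"dx": 0, "dy": 0, "dz": 0, "ax": 0, "ay": 0, "az": -9.68, "claw": 0}, {"dx": 0, "dy": 0, "dz": 0, "ax": 0, "ay": 0, "az": -9.68, "claw": 0}, {"dx": 0, "dy": 0, "dz": 0, "ax": 0, "ay": 0, "az": -9.68, "claw": 0}, {"dx": 0, "dy": 0, "dz": 0, "ax": 0, "ay": 0, "az": -9.68, "claw": 0}, {"dx": 0, "dy": 0, "dz": 0, "ax": 0, "ay": 0, "az": -9.68, "claw": 0}, {"dx": 0, "dy": 0, "dz": 0, "ax": 0, "ay": 0, "az": -9.68, "claw": 0}, {"dx": 0, "dy": 0, "dz": 0, "ax": 0, "ay": 0, "az": -9.68, "claw": 0}, {"dx": 0, "dy": 0, "dz": 0, "ax": 0, "ay": 0, "az": -9.68, "claw": 0}, {"dx": 0, "dy": 0, "dz": 0, "ax": 0, "ay": 0, "az": 0, "claw": 0}, {"dx": 0, "dy": 0, "dz": 0, "ax": 0, "ay": 0, "az": 0, "claw": 0}, {"dx": 0, "dy": 0, "dz": 0, "ax": 0, "ay": 0, "az": 0, "claw": 0}]}}

```text
time: 31.68
position: [0.62, 0.0021, 0.1322]
orientation: [[-0.039, 0.999, -0.0], [0.999, 0.039, -0.0], [-0.0, -0.0, -1.0]]
ft_force: [0.3, 0.5, -0.1]
finger_gap: 0.0469
```

```bash
python3 s.py d 0.083
```

```text
t 31.675 pos [0.62   0.0021 0.1322] yaw 92.26 q [ 0.0284  0.6879 -0.126   1.6855  0.1143  0.7756 -0.1114] tau7 -0.0134 tau [-0.047   0.0094] F [ 0.259   0.4681 -0.0638] M [-0.0244 -0.0557  0.0217] gap 0.0469 tilt mrad [-0.2456 -0.0808]
to go tool mm [-1.0149  2.3379 49.2369] az deg (mod 90) -0.09136763468472964
```

Request:
{"method": "send_rows", "body": {"plan": [{"dx": -1, "dy": 2.2, "dz": 0, "ax": 0, "ay": 0, "az": 0, "claw": 0}, {"dx": 0, "dy": 0, "dz": 24.5, "ax": 0, "ay": 0, "az": 0, "claw": 0}, {"dx": 0, "dy": 0, "dz": 24.5, "ax": 0, "ay": 0, "az": 0, "claw": 0}, {"dx": 0, "dy": 0, "dz": 0, "ax": 0, "ay": 0, "az": 0, "claw": 0}, {"dx": 0, "dy": 0, "dz": 0, "ax": 0, "ay": 0, "az": 0, "claw": 0}]}}

```text
time: 32.3
position: [0.623, 0.0011, 0.0842]
orientation: [[-0.041, 0.999, 0.001], [0.999, 0.041, 0.0], [-0.0, 0.001, -1.0]]
ft_force: [0.3, -0.2, -0.1]
finger_gap: 0.047
```

```bash
python3 s.py d 0.083
```

```text
t 32.3 pos [0.623  0.0011 0.0842] yaw 92.32 q [ 0.0243  0.7555 -0.1169  1.7087  0.1271  0.6836 -0.1192] tau7 -0.0009 tau [-0.0396  0.0399] F [ 0.2606 -0.1653 -0.0853] M [-0.0689 -0.044  -0.0008] gap 0.0470 tilt mrad [1.1374 0.0129]
to go tool mm [ 0.0971 -0.6277  1.1636] az deg (mod 90) -0.02703855778467812
```

Request:
{"method": "send_rows", "body": {"plan": [{"dx": 0, "dy": 0, "dz": 0, "ax": 0, "ay": 0, "az": 0, "claw": 1}, {"dx": 0, "dy": 0, "dz": 0, "ax": 0, "ay": 0, "az": 0, "claw": 1}, {"dx": 0, "dy": 0, "dz": 0, "ax": 0, "ay": 0, "az": 0, "claw": 1}, {"dx": 0, "dy": 0, "dz": 0, "ax": 0, "ay": 0, "az": 0, "claw": 1}, {"dx": 0, "dy": 0, "dz": 0, "ax": 0, "ay": 0, "az": 0, "claw": 1}], "grip_force": 20}}

```text
time: 32.92
position: [0.6224, 0.0011, 0.084]
orientation: [[-0.041, 0.999, 0.0], [0.999, 0.041, -0.0], [-0.0, 0.0, -1.0]]
ft_force: [-2.6, -1.3, 5.7]
finger_gap: 0.024
```

```bash
python3 s.py d 0.083
```

```text
t 32.925 pos [0.6224 0.0011 0.084 ] yaw 92.33 q [ 0.0244  0.7555 -0.1171  1.7097  0.1272  0.6837 -0.1191] tau7 -0.0074 tau [ 0.0196 -0.7084] F [-2.644  -1.2837  5.687 ] M [-0.0894  0.412  -0.0328] gap 0.0240 tilt mrad [ 0.1736 -0.0211]
to go tool mm [0.1242 0.0183 0.9565] az deg (mod 90) -0.020739040541442932
```

Request:
{"method": "send_rows", "body": {"plan": [{"dx": 0, "dy": 0, "dz": 0.08, "ax": 0, "ay": 0, "az": 10, "claw": 1}, {"dx": 0, "dy": 0, "dz": 0.08, "ax": 0, "ay": 0, "az": 10, "claw": 1}, {"dx": 0, "dy": 0, "dz": 0.08, "ax": 0, "ay": 0, "az": 10, "claw": 1}, {"dx": 0, "dy": 0, "dz": 0.08, "ax": 0, "ay": 0, "az": 10, "claw": 1}, {"dx": 0, "dy": 0, "dz": 0.08, "ax": 0, "ay": 0, "az": 10, "claw": 1}, {"dx": 0, "dy": 0, "dz": 0.08, "ax": 0, "ay": 0, "az": 10, "claw": 1}, {"dx": 0, "dy": 0, "dz": 0.08, "ax": 0, "ay": 0, "az": 10, "claw": 1}, {"dx": 0, "dy": 0, "dz": 0.08, "ax": 0, "ay": 0, "az": 10, "claw": 1}, {"dx": 0, "dy": 0, "dz": 0.08, "ax": 0, "ay": 0, "az": 10, "claw": 1}, {"dx": 0, "dy": 0, "dz": 0.08, "ax": 0, "ay": 0, "az": 10, "claw": 1}, {"dx": 0, "dy": 0, "dz": 0.08, "ax": 0, "ay": 0, "az": 10, "claw": 1}, {"dx": 0, "dy": 0, "dz": 0.08, "ax": 0, "ay": 0, "az": 10, "claw": 1}, {"dx": 0, "dy": 0, "dz": 0, "ax": 0, "ay": 0, "az": 5, "claw": 1}, {"dx": 0, "dy": 0, "dz": 0, "ax": 0, "ay": 0, "az": 0, "claw": 1}, {"dx": 0, "dy": 0, "dz": 0, "ax": 0, "ay": 0, "az": 0, "claw": 1}, {"dx": 0, "dy": 0, "dz": 0, "ax": 0, "ay": 0, "az": 0, "claw": 1}]}}

```text
time: 34.92
position: [0.6225, 0.0005, 0.083]
orientation: [[0.842, -0.54, 0.0], [-0.54, -0.842, -0.001], [0.001, 0.0, -1.0]]
ft_force: [-1.1, -0.2, 5.2]
finger_gap: 0.0237
```

```bash
python3 s.py d 0.083
```

```text
t 34.925 pos [0.6225 0.0005 0.083 ] yaw -32.66 q [-0.3322  0.8113  0.4851  1.7215 -0.524   0.7407 -1.7219] tau7 -0.0071 tau [-0.3625 -0.6275] F [-1.0632 -0.2191  5.1814] M [-0.1021  0.5209 -0.0122] gap 0.0237 tilt mrad [ 0.3368 -0.5701]
to go tool mm [-0.3988 -0.528   0.0337] az deg (mod 90) -35.01203740603373
```

Request:
{"method": "send_rows", "body": {"plan": [{"dx": 0, "dy": 0, "dz": 0.05, "ax": 0, "ay": 0, "az": 3.5, "claw": 1}, {"dx": 0, "dy": 0, "dz": 0.05, "ax": 0, "ay": 0, "az": 3.5, "claw": 1}, {"dx": 0, "dy": 0, "dz": 0, "ax": 0, "ay": 0, "az": 0, "claw": 1}, {"dx": 0, "dy": 0, "dz": 0, "ax": 0, "ay": 0, "az": 0, "claw": 1}]}}

```text
time: 35.42
position: [0.6224, 0.0005, 0.083]
orientation: [[0.77, -0.638, 0.0], [-0.638, -0.77, -0.001], [0.001, 0.0, -1.0]]
ft_force: [-1.3, -0.3, 7.6]
finger_gap: 0.0239
```

```bash
python3 s.py d 0.083
```

```text
t 35.425 pos [0.6224 0.0005 0.083 ] yaw -39.66 q [-0.3504  0.8193  0.5182  1.7221 -0.5577  0.7515 -1.8146] tau7 -0.0116 tau [-0.3962 -0.6708] F [-1.3312 -0.3116  7.6045] M [-0.1017  0.5477  0.0013] gap 0.0239 tilt mrad [ 0.2307 -0.5994]
to go tool mm [-0.4318 -0.5064 -0.0415] az deg (mod 90) -42.00883184453423
```

Request:
{"method": "send_rows", "body": {"plan": [{"dx": 0, "dy": 0, "dz": 0, "ax": 0, "ay": 0, "az": 3.5, "claw": 1}, {"dx": 0, "dy": 0, "dz": 0, "ax": 0, "ay": 0, "az": 3.5, "claw": 1}, {"dx": 0, "dy": 0, "dz": 0, "ax": 0, "ay": 0, "az": 0, "claw": 1}, {"dx": 0, "dy": 0, "dz": 0, "ax": 0, "ay": 0, "az": 0, "claw": 1}]}}

```text
time: 35.92
position: [0.6224, 0.0005, 0.0829]
orientation: [[0.686, -0.727, 0.0], [-0.727, -0.686, -0.001], [0.001, 0.0, -1.0]]
ft_force: [-1.3, -1.0, 6.0]
finger_gap: 0.0239
```

```bash
python3 s.py d 0.083
```

```text
t 35.925 pos [0.6224 0.0005 0.0829] yaw -46.66 q [-0.3682  0.8276  0.551   1.7227 -0.5908  0.763  -1.908 ] tau7 -0.0106 tau [-0.4106 -0.6539] F [-1.3098 -1.0289  5.9733] M [-0.0435  0.5046  0.0246] gap 0.0239 tilt mrad [ 0.1928 -0.6328]
to go tool mm [-0.4799 -0.4762 -0.0652] az deg (mod 90) 40.993786161385785
```

Request:
{"method": "send_rows", "body": {"plan": [{"dx": 0, "dy": 0, "dz": 0.05, "ax": 0, "ay": 0, "az": 3.5, "claw": 1}, {"dx": 0, "dy": 0, "dz": 0.05, "ax": 0, "ay": 0, "az": 3.5, "claw": 1}, {"dx": 0, "dy": 0, "dz": 0, "ax": 0, "ay": 0, "az": 0, "claw": 1}, {"dx": 0, "dy": 0, "dz": 0, "ax": 0, "ay": 0, "az": 0, "claw": 1}]}}

```text
time: 36.42
position: [0.6224, 0.0005, 0.0829]
orientation: [[0.593, -0.805, 0.0], [-0.805, -0.593, -0.001], [0.001, 0.0, -1.0]]
ft_force: [-1.1, -0.5, 7.3]
finger_gap: 0.0239
```

```bash
python3 s.py d 0.083
```

```text
t 36.425 pos [0.6224 0.0005 0.0829] yaw -53.61 q [-0.3856  0.8365  0.5836  1.7231 -0.623   0.7752 -2.0016] tau7 -0.2031 tau [-0.5967 -0.7059] F [-1.092  -0.5487  7.2596] M [-0.1603  0.5604  0.1953] gap 0.0239 tilt mrad [ 0.1221 -0.7418]
to go tool mm [-0.5364 -0.4231 -0.0917] az deg (mod 90) 34.0351947541763
```

Request:
{"method": "send_rows", "body": {"plan": [{"dx": 0, "dy": 0, "dz": 0, "ax": 0, "ay": 0, "az": 1.5, "claw": 1}, {"dx": 0, "dy": 0, "dz": 0, "ax": 0, "ay": 0, "az": 0, "claw": 1}, {"dx": 0, "dy": 0, "dz": 0, "ax": 0, "ay": 0, "az": 0, "claw": 1}, {"dx": 0, "dy": 0, "dz": 0, "ax": 0, "ay": 0, "az": 0, "claw": 1}]}}

```text
time: 36.92
position: [0.6224, 0.0005, 0.0829]
orientation: [[0.572, -0.82, 0.0], [-0.82, -0.572, -0.001], [0.001, 0.0, -1.0]]
ft_force: [-2.5, -1.9, 6.2]
finger_gap: 0.0235
```

```bash
python3 s.py d 0.083
```

```text
t 36.925 pos [0.6224 0.0005 0.0829] yaw -55.10 q [-0.3893  0.8384  0.5904  1.7232 -0.6297  0.7779 -2.0216] tau7 -0.2798 tau [-0.6555 -0.6974] F [-2.5317 -1.9382  6.1953] M [-0.1352  0.6241  0.3145] gap 0.0235 tilt mrad [ 0.1351 -0.7439]
to go tool mm [-0.5439 -0.4025 -0.0732] az deg (mod 90) 32.554582910876576
```

Request:
{"method": "send_rows", "body": {"plan": [{"dx": 0, "dy": 0, "dz": 0, "ax": 0, "ay": 0, "az": -4, "claw": 1}, {"dx": 0, "dy": 0, "dz": 0, "ax": 0, "ay": 0, "az": 0, "claw": 1}, {"dx": 0, "dy": 0, "dz": 0, "ax": 0, "ay": 0, "az": 0, "claw": 0}, {"dx": 0, "dy": 0, "dz": 0, "ax": 0, "ay": 0, "az": 0, "claw": 0}, {"dx": 0, "dy": 0, "dz": 0, "ax": 0, "ay": 0, "az": 0, "claw": 0}, {"dx": 0, "dy": 0, "dz": -50, "ax": 0, "ay": 0, "az": 0, "claw": 0}, {"dx": 0, "dy": 0, "dz": -50, "ax": 0, "ay": 0, "az": 0, "claw": 0}, {"dx": 0, "dy": 0, "dz": -50, "ax": 0, "ay": 0, "az": 0, "claw": 0}, {"dx": 0, "dy": 0, "dz": -50, "ax": 0, "ay": 0, "az": 0, "claw": 0}, {"dx": -60, "dy": 0, "dz": 0, "ax": 0, "ay": 0, "az": 0, "claw": 0}, {"dx": -30, "dy": 30, "dz": 0, "ax": 0, "ay": 0, "az": 0, "claw": 0}, {"dx": 0, "dy": 0, "dz": 0, "ax": 0, "ay": 0, "az": 0, "claw": 0}, {"dx": 0, "dy": 0, "dz": 0, "ax": 0, "ay": 0, "az": 0, "claw": 0}]}}

```text
time: 38.55
position: [0.5435, 0.0523, 0.2826]
orientation: [[0.627, -0.779, 0.002], [-0.779, -0.627, -0.0], [0.001, -0.001, -1.0]]
ft_force: [0.3, -1.0, -1.1]
finger_gap: 0.0472
```

```bash
python3 s.py d 0.083; python3 b.py w5.png; python3 - <<'E'
from h import *
im=imaging.get_image("scene"); save(im,"sc5.png")
E
```

```text
t 38.55 pos [0.5435 0.0523 0.2826] yaw -51.16 q [-0.6465  0.5024  0.7691  1.7419 -0.3947  1.057  -2.2053] tau7 -0.0020 tau [0.0517 0.0024] F [ 0.2747 -1.0387 -1.0595] M [0.0319 0.002  0.0148] gap 0.0472 tilt mrad [ 1.5823 -0.062 ]
to go tool mm [ 89.1236 -29.178  199.7515] az deg (mod 90) 36.48911627911099
campos [ 0.5953 -0.0125  0.4466] 348.06427681187824
[[-0.7794 -0.6266 -0.0019]
 [-0.6008  0.7465  0.286 ]
 [-0.1778  0.224  -0.9582]]
press 0.77 [366.1, 123.1] [ 0.5666 -0.0584  0.    ]
nut_a 0.91 [450.9, 109.1] [ 0.5096 -0.1193  0.055 ]
nut_a 0.85 [396.2, 193.1] [ 0.4949 -0.0175  0.055 ]
nut_a 0.85 [298.6, 134.1] [0.6193 0.0011 0.055 ]
nut_a 0.65 [341.3, 40.2] [ 0.6408 -0.0967  0.055 ]
{'time': 38.7, 'q': array([-0.6455,  0.5036,  0.769 ,  1.7414, -0.3946,  1.0573, -2.2054]), 'qd': array([ 0.0012,  0.0038, -0.0005,  0.0052,  0.002 ,  0.0003, -0.0002]), 'tau': array([ -0.1851, -41.3741,   7.7975, -17.9601,   0.033 ,  -0.0636,
         0.0009]), 'position': array([0.5436, 0.0518, 0.2822]), 'orientation': array([[ 0.6265, -0.7794,  0.0008],
       [-0.7794, -0.6265, -0.0008],
       [ 0.0011, -0.0001, -1.    ]]), 'ft_force': array([-0.2268, -0.3693,  0.1222]), 'wrist_torque': array([ 0.0573, -0.0073,  0.0323]), 'finger_gap': 0.047209642224458684}
```

View pics/w5.png

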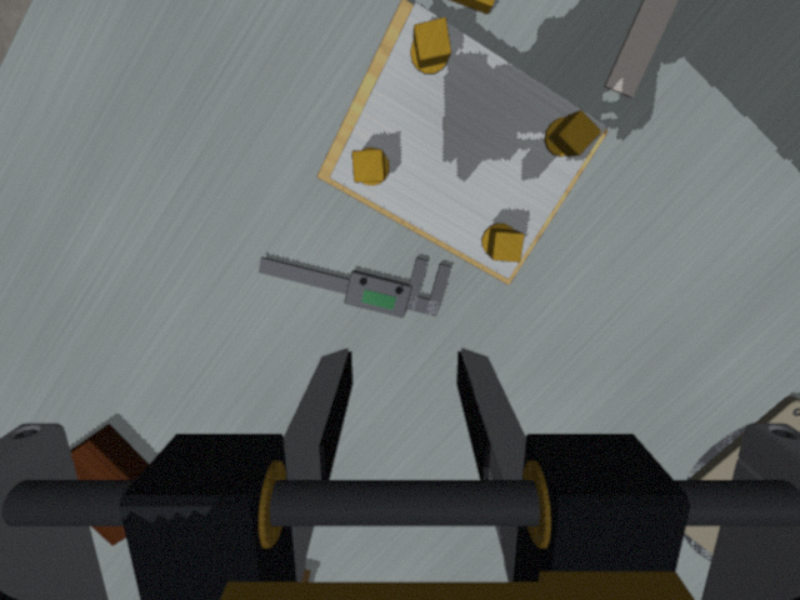

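View pics/sc5.png

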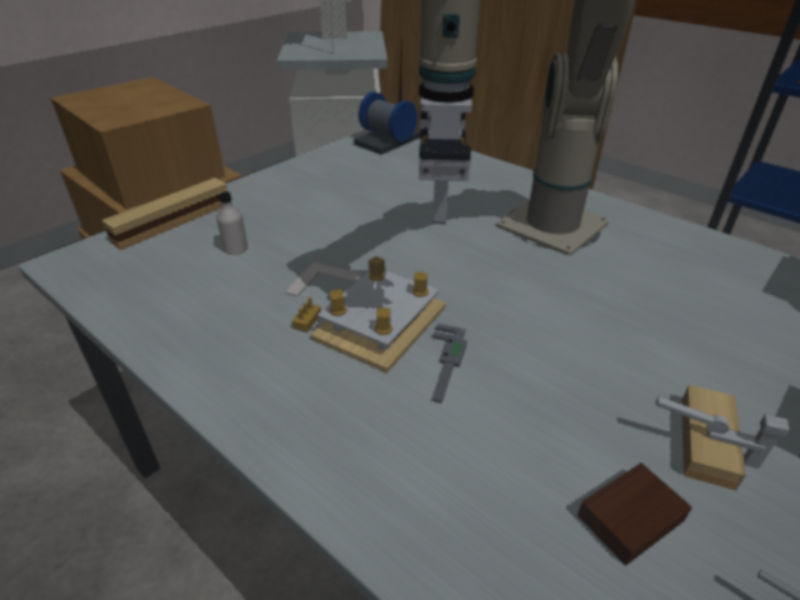

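```bash
python3 - <<'E'
from fit import *
import fit; fit.Z=.094
d=dict(np.load("wrist_w5.png.npz"))
F=[]
for k,p,e in zip("abcd",[[.4942,-.0203],[.5108,-.1192],[.6387,-.0973],[.6222,.0012]],[34,86.4,49,41]):
    f=fitnut(d,*p); F.append(f); print(k,np.array(f),"heading",np.degrees(f[3])%90,"expected",e)
overlay(d,F,"o5.png",(0,225,240,490))
E
```

```text
a [-0.5938  0.4943 -0.0201  0.6175] heading 35.37799295957923 expected 34
b [-0.5688  0.5114 -0.1181  0.0167] heading 0.9565436637772396 expected 86.4
c [-0.6247  0.6378 -0.0967  0.915 ] heading 52.42470401746102 expected 49
d [-0.6668  0.6209  0.0015  0.7146] heading 40.94261895399031 expected 41
```

View pics/o5.png

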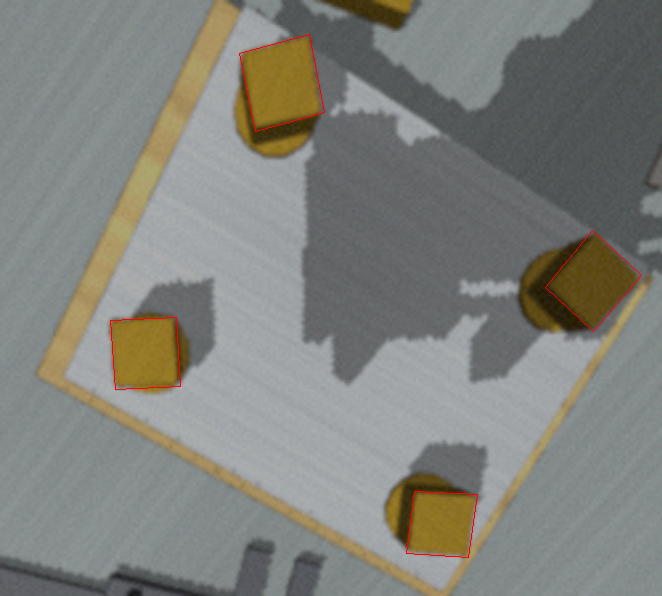

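Request:
{"method": "send_rows", "body": {"plan": [{"dx": 29, "dy": 35, "dz": -20, "ax": 0, "ay": 0, "az": 0, "claw": 0}, {"dx": 29, "dy": 35, "dz": -20, "ax": 0, "ay": 0, "az": 0, "claw": 0}, {"dx": 29, "dy": 35, "dz": -20, "ax": 0, "ay": 0, "az": 0, "claw": 0}, {"dx": 0, "dy": 0, "dz": 0, "ax": 0, "ay": 0, "az": -9.3, "claw": 0}, {"dx": 0, "dy": 0, "dz": 0, "ax": 0, "ay": 0, "az": -9.3, "claw": 0}, {"dx": 0, "dy": 0, "dz": 0, "ax": 0, "ay": 0, "az": -9.3, "claw": 0}, {"dx": 0, "dy": 0, "dz": 0, "ax": 0, "ay": 0, "az": -9.3, "claw": 0}, {"dx": 0, "dy": 0, "dz": 0, "ax": 0, "ay": 0, "az": -9.3, "claw": 0}, {"dx": 0, "dy": 0, "dz": 0, "ax": 0, "ay": 0, "az": -9.3, "claw": 0}, {"dx": 0, "dy": 0, "dz": 0, "ax": 0, "ay": 0, "az": -9.3, "claw": 0}, {"dx": 0, "dy": 0, "dz": 0, "ax": 0, "ay": 0, "az": 0, "claw": 0}, {"dx": 0, "dy": 0, "dz": 0, "ax": 0, "ay": 0, "az": 0, "claw": 0}]}}

```text
time: 40.25
position: [0.5155, -0.0817, 0.3422]
orientation: [[0.971, 0.238, -0.0], [0.238, -0.971, -0.0], [-0.0, 0.0, -1.0]]
ft_force: [0.7, 0.1, -0.2]
finger_gap: 0.047
```

```bash
python3 b.py w6.png | head -1; python3 - <<'E'
from fit import *
import fit; fit.Z=.094
d=dict(np.load("wrist_w6.png.npz"))
F=[]
for k,p,e in zip("abcd",[[.4942,-.0203],[.5108,-.1192],[.6387,-.0973],[.6222,.0012]],[34,86.4,49,41]):
    f=fitnut(d,*p); F.append(f); print(k,np.array(f),"heading",np.degrees(f[3])%90,"expected",e)
overlay(d,F,"o6.png",(60,285,200,440))
E
```

```text
campos [ 0.5965 -0.0613  0.506 ] 348.06427681187824
a [-0.5994  0.4943 -0.0205  0.5439] heading 31.16412963957137 expected 34
b [-0.5991  0.5109 -0.1185 -0.0425] heading 87.56423682166643 expected 86.4
c [-0.622   0.6384 -0.0966  0.8647] heading 49.54525377508393 expected 49
d [-0.6369  0.6217  0.001   0.7412] heading 42.470306707763136 expected 41
```

View pics/o6.png

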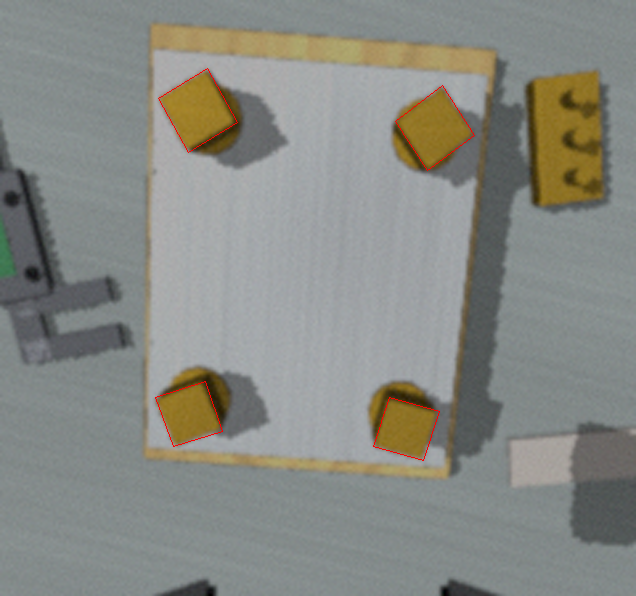

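```bash
python3 -c "
from h import *
print(workorder.hand_in())"
```

```text
the job is handed in; nothing more can be done
None
```

I tightened all four nuts clockwise in cross order (a, then c, then b, then d) and stopped each one when the torque rose at its stop. The job is handed in; it took about 40 of the 72 s allowed.

| Nut | Approx. turn to stop (°) | Peak torque (Nm) |
|---|---|---|
| a | 136 | 0.29–0.31 |
| c | 158 | 0.25–0.27 |
| b | 136 | 0.23–0.24 |
| d | 142 | 0.28–0.31 |

- **Torque:** the two figures for each nut are the joint 7 torque and the wrist sensor. They agreed within 0.04 Nm, and all lie inside the 0.15–0.45 Nm firm range.
- **Release:** I turned each nut's gripper back about 4° (3.5° for a) to relieve the stud before opening.
- **Nut headings:** in the last wrist picture all four were within 3° of the stop headings worked out from the torque. The limit is 12° short of the stop.
- **A check that disagreed:** an earlier, partly shadowed picture put b and c about 3–5° short of their stops. The clearer picture did not repeat this, and either reading is within the limit.
- **Bystanders and arm:** the caliper, hinge block and template showed no visible shift in the last wrist picture, and nothing else had moved in the scene picture before it. The gripper ended open, well above the press and clear of everything.
- **Not measured:** nut heights and plate flatness are below what the cameras can resolve. I inferred both from the torque at each stop.

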